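Snap ring opened with ring pliers and held at its groove on a spindle

ROBOT

A 7-joint arm with a two-finger parallel gripper is mounted at the origin on a cart in front of the work surface, level with it; the furniture and walls round the work are solid. World frame = base frame: x ahead of the robot, y to its left, z up, the work surface at z = 0. Lengths are in m, angles in rad, forces in N, time in s.
With the tool pointing down it reaches from about 0.4 to 0.9 m from the base axis. Payload 5.5 kg.
Tool frame: the origin (TCP) lies midway between the tips of the shut fingers; the grasp point (between the pads) lies 19 mm behind it; z points along the fingers, y is the line along which they close (so a half turn about z gives the same grasp; the last joint's range is limited). The gripper opens to 85 mm and grips with 20 to 120 N. Pads are 22 mm wide; open, the fingers measure 114 mm over their backs; the gripper's body (76 mm by 85 mm) begins 54 mm behind the grasp point. The pads swing forward as they close: fully open they stand 13 mm farther back than shut.
Start: joints at [-0.882, 0.501, -0.427, 1.55, 0.221, 1.138, -0.21], TCP at [0.268, 0.592, 0.202] pointing down, gripper open.
Joint ranges: [-2.88, 2.88], [-0.31, 2.03], [-1.54, 1.56], [0.2, 2.42], [-1.41, 4.55], [0.19, 2.02], [-2.57, 2.57]. Speed limits (rad/s): [2.57, 2.57, 3.14, 3.14, 3.14, 3.14, 3.14].

INTERFACE

Orientations are given as a unit quaternion [x, y, z, w].
In Python, from plant import ctrl gives the robot as it stands.
- The arm moves only by the tool jog_arm, never from a script. Its argument "commands" is a list of rows, each a list of 7 numbers: the shift along the tool's x, y, z in mm, then the turn, a rotation vector about the tool's x, y, z in degrees, then the opening, from -1 (shut) to 1 (fully open). A call has exactly 8 rows; each row shifts and turns the commanded pose from where the row before left it, along the tool's axes as they then stand; what a row does not reach is not made up. A row lasts 1/12 s, in which the tool goes at most 41.7 mm and 7.16 degrees, less where a joint would pass 70% of its speed; a pose out of reach is approached as far as the arm can. A call with a gripper value outside its range is refused whole. The fingers move at their own pace and stop on an object; the grip force is fixed at half the most. Time passes only in rows, so rows that do not move let the fingers close, or fill a call up. It gives the time, the measured TCP pose, the force, the opening and the grip force at its end, in the units of the state.
- ctrl.get_state(): the state, without advancing time (a new reading comes with each control period).
- ctrl.capture(name): name is "side" or "top" or "wrist"; returns (picture, depth): 480x640x3 uint8, blue, green, red; 480x640 float32, m along the optical axis (not along the pixel's ray), 0 where there is no reading.
- ctrl.camera_params(name): a dict with "K" (3x3 intrinsics, pixels), "position" and "attitude" of the camera in the world; the wrist camera has in their place "T_tool_cam" (4x4, takes a point from camera to tool coordinates, whose origin is the TCP and whose axes are the flange's). Camera axes: x right, y up, looking along -z (the intrinsics and any distortion apply to the point x, -y, -z); pixel columns grow to the right and rows downward; lengths in m; the calibration is good to about 2 mm. A picture is of the moment at which its call begins: read the wrist's pose just before it. camera_params takes no time and is no camera call.
- ctrl.close_job(): hands the job in; it is judged then, once.
The state is a dict: "time": time; "qpos": joint angles; "joint_velocities": joint speeds; "joint_torque": joint torques, N m; "eef_pos": TCP position; "tool_rot": TCP orientation; "contact_force": force on the tool from outside, world axes, zero at the start; "torque": the same for the moment, N m; "finger_gap": finger opening in m; "grip_force": force on a finger pad.
Only numpy, scipy, OpenCV 4.12 (cv2) and the standard library are available. Lean on these libraries where they do the work, as an engineer would, in place of code of your own. Each camera call takes 0.05 s, during which the arm holds its last target. There are 200 camera calls.

TASK

The bearing on the upright spindle needs its retaining ring: take the orange-handled ring pliers off the brass cube by their handles, put their two pins into the gap of the black snap ring lying on the steel block, squeeze until the ring is fully spread, and carry it on the pliers over the end of the spindle and down, level and without forcing it, to the groove just above the bearing. Finish while still holding it there: pliers squeezed in the gripper, ring spread clear of the spindle and level with the groove, not pressed hard on the bearing, so that I can check it before it snaps in. Do not touch the ring with the fingers, and leave the other things on the bench where they are.

Things in the scene. Friction and masses are not known exactly. Their poses are not given: they have to be found in the camera images.
- pliers: Ring pliers, 205 mm, 140 g, orange handles, level on the brass cube, nose away from the robot. Squeezing the handles spreads the nose. This is the left lever's frame (turns with it): origin on the pivot, level with the handles' underside, z up; relaxed, x is the axis of symmetry, handles to nose. Handles 14 mm high, 34 to 126 mm behind the pivot; balance about 40 mm behind it.
- pliers_right (a joint): Squeeze of the pliers, both levers together: 0 relaxed (sprung), 0.464 rad at a built-in stop, where the handles' outer sides are parallel and 28 mm apart. Relaxed, each is splayed by 0.232 rad, wider to the rear. The handles yield from about 12 N at the grip points; about 20 N there reaches the stop with the ring on, 40 N or more holds it surely.
- left_grip (a point): Outer side of the left handle at mid height: place for a finger. Relaxed, the two grip points are 55 mm apart, 55 mm behind the pivot; at the stop 28 mm apart, 60 mm behind it. Pads 22 mm wide centred 60 mm behind the pivot first touch some 61 mm apart; 57 mm is a light squeeze that lifts the pliers with the pins still close together. Spread the ring slowly.
- right_grip (a point): The same on the right handle.
- left_pin (a point): Root of the left pin: 4.5 mm thick, pointing down 4.5 mm from a flat shoulder at the end of the 8 mm thick nose, which turns down from the jaw; 33 mm below the handles' underside. Relaxed, the two pins are 7 mm apart (centres), 80 mm ahead of the pivot; at the stop 43.6 mm apart, 77 mm ahead.
- right_pin (a point): The same on the right jaw.
- ring: Black snap ring, 5 mm thick, 42 mm inside, 62 mm long, 40 g, flat on the steel block, gap towards the robot; two sprung halves joined at its back. Left half's frame: origin at the centre of the inner arc, on the underside; relaxed, x points from the gap to the back. Gap 19 mm wide between two ears; each ear has a V notch (8 mm wide, 4 mm deep) towards the gap that takes a pin of the pliers.
- ring_right (a joint): Spread of the ring (angle between its halves): 0 relaxed, about 0.41 rad with the pliers at their stop; its spring then presses some 5 N on each pin, which carries the ring. Then it has about 2 mm of play round the 45 mm spindle if the spindle's axis lies on the ring's middle line, 27.5 mm from ring_back towards the gap.
- ring_back (a point): Joint of the halves at the ring's back, middle of the band, on the underside; 24 mm from the centre of the relaxed ring. Its outer edge is 3 mm farther on.
- left_notch (a point): Centre of the pin's seat in the left ear, at half thickness: relaxed 29 mm from the ring's centre towards the gap and 11 mm to the left; spread on the pliers, 50 mm from ring_back and 21 mm to the left.
- right_notch (a point): The same in the right ear.
- spindle: Blue round bearing cartridge fixed upright on the bench, foot 120 mm and body 93 mm in diameter, with a bearing in its top and the bare end of a 45 mm spindle rising from it. Origin on the axis at the bench top, z up. A black tool box 240 mm high stands behind it (front at x = 0.65).
- bearing_face (a point): On the spindle's axis, at the bearing's inner race, 47 mm above the bench. The groove lies just above: 41.4 mm in diameter, from 47 to 53.5 mm above the bench.
- spindle_end (a point): Centre of the spindle's free end, 85 mm above the bench; its rim has a 4 mm chamfer.
- steel_block: Bright steel bench block, 68 x 68 x 20 mm, fixed; origin under its centre. The ring lies on it.
- brass_cube: Brass doming cube (pale yellow, round hollows in its sides), 46 x 46 x 45 mm, fixed; origin under its centre. The pliers lie across it, pivot about 25 mm off its centre, handles over the near edge.
- grease_tub: White plastic tub, 67 mm in diameter, 46 mm high, loose: leave alone.
- red_pliers: Red-handled flat pliers, 139 x 48 x 13 mm, loose: leave alone.
- tape: Roll of masking tape lying flat, 68 mm in diameter, 24 mm high, loose: leave alone.
- bead_tray: Blue bead organiser between the pliers and the ring, fixed, 155 (x) x 270 (y) x 36 mm, origin under its centre; its lid stands open behind it, reaching 165 mm beyond the origin in x and 180 mm above the bench: carry things over it.

How it is judged:
On the way, in this order (a step that is already met when the one before it is completed fails the run):
1. the pliers are lifted off the brass cube in the gripper (height (world z) of pliers above 0.058 m and contact force between the fingers and pliers above 1 N), for 0.1 s.
2. the ring is spread by the pliers and lifted off the steel block on their pins (height (world z) of ring above 0.04 m and value of joint ring_right above 0.34 rad and contact force between pliers and ring above 1 N and contact force between the fingers and pliers above 5 N), for 0.2 s.
3. the spread ring is round the spindle, below its end and above the groove (z of ring in the frame of spindle between 0.056 and 0.08 m and horizontal distance between ring and spindle below 0.0115 m and value of joint ring_right above 0.34 rad and contact force between pliers and ring above 1 N), for 0.05 s.
At the end, for the whole second after the job is handed in: The ring, level within 7 degrees, surrounds the spindle with its underside at most 4 mm above the bearing, its origin within 11.5 mm of the axis, still spread by 0.34 rad or more on the pliers, which the fingers hold (over 5 N) clear of the spindle; under 15 N between ring and spindle; at rest (z of ring in the frame of spindle between 0.045 and 0.051 m and horizontal distance between ring and spindle below 0.0115 m and angle between ring's own z axis and vertical below 0.12 rad and value of joint ring_right above 0.34 rad and contact force between the fingers and pliers above 5 N and contact force between pliers and ring above 1 N and contact force between pliers and spindle below 1 N and contact force between ring and spindle below 15 N and height (world z) of pliers above 0.07 m and linear speed of ring below 0.02 m/s); the arm keeps its last pose, push and grip.
It fails at once if the ring is touched by the fingers (contact force between the fingers and ring above 1 N).
It fails at once if the ring is forced against the spindle or bearing (contact force between ring and spindle above 40 N).
It fails at once if a bystander is knocked out of its place (distance of any of grease_tub, red_pliers, tape from where it was at the start of the episode above 0.03 m).
It also fails if it takes over 54 s, if anything falls off the work surface, if the arm or the gripper's body presses on something with over 40 N, if the wrist force passes 120 N, or if a joint passes its speed limit or range.

## Working session

There is one attempt and no reset: what is moved stays moved. The work goes in short steps, Python scripts to look and compute and a tool call to move; the robot and the scene stay as the last step left them, time stands still between calls to the robot, and variables do not carry over. Pictures are saved under pics/ and viewed, at most 10 in all, crops included, and the job is handed in when it is done.

Besides the shell and the picture viewer there is one more tool, called after ">>>" by a JSON object that holds its "fn" and its "kwargs", one argument or row to a line. jog_arm: Moves the arm, as the interface text tells. Its arguments: {"type":"object","properties":{"commands":{"type":"array"}},"required":["commands"]}

```bash
ls; mkdir -p pics; cat > h.py <<'E'
import numpy as np, cv2
from plant import ctrl
from scipy.spatial.transform import Rotation as R
def cam(name):
    p=ctrl.camera_params(name)
    K=np.array(p["K"])
    if "T_tool_cam" in p:
        s=ctrl.get_state(); T=np.eye(4); T[:3,:3]=R.from_quat(s["tool_rot"]).as_matrix(); T[:3,3]=s["eef_pos"]
        T=T@np.array(p["T_tool_cam"]); return K,T[:3,:3],T[:3,3],p
    a=np.array(p["attitude"]); M=R.from_quat(a).as_matrix() if a.size==4 else a.reshape(3,3)
    return K,M,np.array(p["position"]),p
def ray(c,uv):
    K,M,t,_=c; uv=np.atleast_2d(uv).astype(float)
    d=np.c_[(uv[:,0]-K[0,2])/K[0,0],-(uv[:,1]-K[1,2])/K[1,1],-np.ones(len(uv))]
    return t,d@M.T
def onz(c,uv,z):
    t,d=ray(c,uv); return t+d*((z-t[2])/d[:,2])[:,None]
def pts(c,uv,depth):
    uv=np.atleast_2d(uv).astype(int); t,d=ray(c,uv); return t+d*depth[uv[:,1],uv[:,0]][:,None]
def proj(c,P):
    K,M,t,_=c; q=(np.atleast_2d(P)-t)@M; return np.c_[K[0,0]*q[:,0]/-q[:,2]+K[0,2],K[1,1]*-q[:,1]/-q[:,2]+K[1,2]]
E
python3 - <<'E'
from h import *
print(ctrl.get_state())
for n in("top","side","wrist"):
    c=cam(n); im,d=ctrl.capture(n); cv2.imwrite(f"pics/{n}0.png",im); np.save(f"pics/{n}0.npy",d); print(n,c[3])
E
```

```text
pics
{'time': 0.0, 'qpos': array([-0.88182213,  0.50183335, -0.42677077,  1.55148106,  0.22080966,
        1.13828589, -0.21031071]), 'joint_velocities': array([ 0.00150121, -0.00199256, -0.00051504,  0.00145226, -0.00060739,
       -0.00267557, -0.00013369]), 'joint_torque': array([-2.76503133e-04, -5.69523418e+01, -5.81663758e+00, -2.80941385e+01,
        1.05822732e-02,  1.20588232e-02, -1.01825279e-05]), 'eef_pos': array([0.26820511, 0.59125061, 0.20115376]), 'tool_rot': array([ 2.11264779e-01,  9.77428382e-01, -9.48535817e-04, -2.27366444e-04]), 'contact_force': array([ 0.37998538, -0.17293821,  0.84734426]), 'torque': array([-0.00537978, -0.02600157,  0.00016568]), 'grip_force': 0.0, 'finger_gap': 0.0853247501756232}
top {'K': array([[562.24419465,   0.        , 327.06433888],
       [  0.        , 562.24419465, 236.21597579],
       [  0.        ,   0.        ,   1.        ]]), 'position': array([ 0.39253531, -0.00804639,  1.52960379]), 'attitude': array([-0.02885746,  0.04357802,  0.70803572, -0.70423975])}
side {'K': array([[555.64305801,   0.        , 323.57008759],
       [  0.        , 555.64305801, 236.77003066],
       [  0.        ,   0.        ,   1.        ]]), 'position': array([-0.11749033, -1.09760337,  0.77452066]), 'attitude': array([ 0.48618186, -0.12788407, -0.24394837,  0.82931421])}
wrist {'K': array([[342.94296571,   0.        , 326.39008784],
       [  0.        , 342.94296571, 239.44064163],
       [  0.        ,   0.        ,   1.        ]]), 'T_tool_cam': array([[ 2.75908213e-05,  9.46138077e-01,  3.23763398e-01,
         8.26555891e-02],
       [ 9.99999225e-01, -4.29207631e-04,  1.16906014e-03,
        -3.08052716e-04],
       [ 1.24505403e-03,  3.23763115e-01, -9.46137356e-01,
        -1.72195969e-01],
       [ 0.00000000e+00,  0.00000000e+00,  0.00000000e+00,
         1.00000000e+00]])}
```

View pics/top0.png

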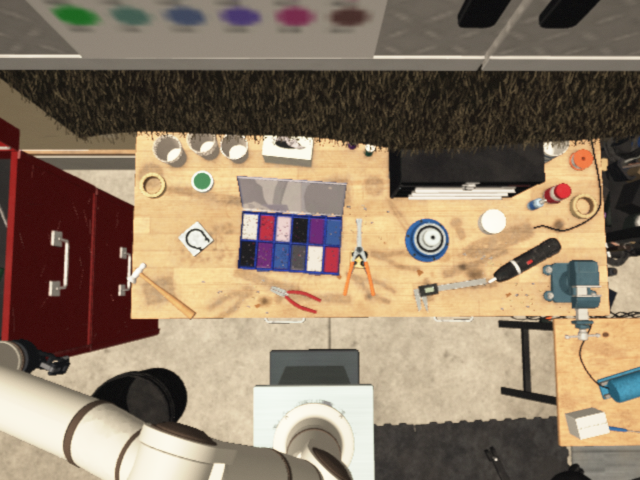

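View pics/side0.png

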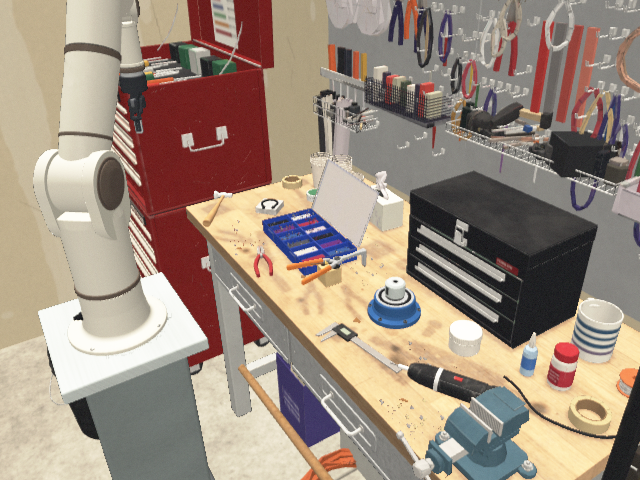

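```bash
python3 - <<'E'
from h import *
c=cam("top"); im=cv2.imread("pics/top0.png"); d=np.load("pics/top0.npy")
for n,uv in dict(pivot=(359,260),lh=(346,293),rh=(373,293),lh2=(353,272),rh2=(367,272),nose=(360,222),nose2=(360,235),ringc=(197,238),ringblock=(197,229),spend=(430,238),tub=(493,221),tape=(152,184),red=(313,308),red2=(283,291),bench=(250,300),box=(470,160),trayn=(240,270),lid=(240,180)).items():
    print(n,np.round(pts(c,uv,d),3)[0])
hsv=cv2.cvtColor(im,cv2.COLOR_BGR2HSV)
m=cv2.inRange(hsv,(5,150,130),(20,255,255)); m[:240]=0;m[300:]=0;m[:,:340]=0;m[:,380:]=0
ys,xs=np.nonzero(m); print(len(xs)); P=pts(c,np.c_[xs,ys],d); P=P[P[:,2]>0.03]; print(P.mean(0),P.min(0),P.max(0))
# white spindle end
cv2.imwrite("pics/crop.png",cv2.resize(im[170:310,120:520],None,fx=2,fy=2,interpolation=cv2.INTER_CUBIC))
E
```

```text
pivot [ 0.481 -0.123  0.052]
lh [ 0.395 -0.088  0.054]
rh [ 0.394 -0.158  0.058]
lh2 [ 0.452 -0.111 -0.003]
rh2 [ 0.449 -0.144  0.052]
nose [ 0.582 -0.127  0.054]
nose2 [ 0.547 -0.126  0.055]
ringc [0.545 0.31  0.016]
ringblock [0.569 0.31  0.019]
spend [ 0.536 -0.306  0.08 ]
tub [ 0.584 -0.484  0.046]
tape [ 0.696  0.44  -0.001]
red [ 0.355 -0.001 -0.001]
red2 [0.401 0.079 0.004]
bench [ 0.378  0.169 -0.006]
box [ 0.706 -0.376  0.23 ]
trayn [ 0.459  0.197 -0.005]
lid [0.674 0.177 0.16 ]
224
[ 0.43344965 -0.12133134  0.07759519] [ 0.38918176 -0.16124703  0.03675345] [ 0.47574984 -0.00804639  1.52960379]
```

View pics/crop.png

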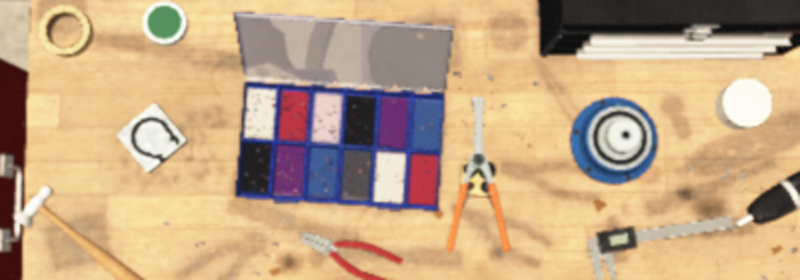

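View pics/wrist0.png

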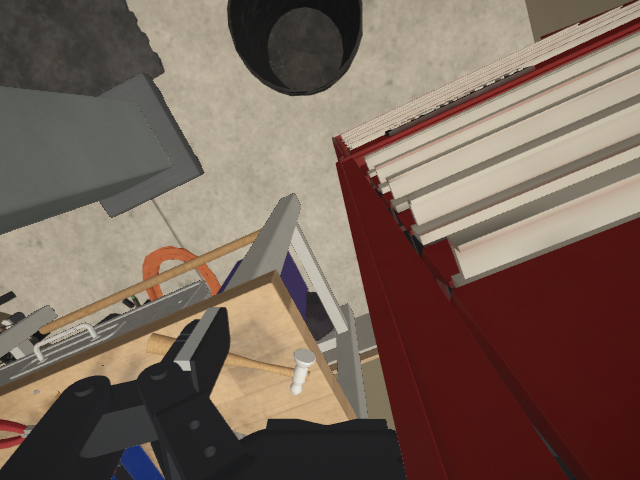

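```bash
cat >> h.py <<'E'
def plan(pos,yaw,n,g,total=None,move=True):
    """rows to bring the TCP to pos with tool x at yaw (deg, world), pointing down"""
    s=ctrl.get_state(); p=np.array(s["eef_pos"]); r=R.from_quat(s["tool_rot"])
    y=np.radians(yaw); x=np.array([np.cos(y),np.sin(y),0]); z=np.array([0,0,-1.])
    rt=R.from_matrix(np.c_[x,np.cross(z,x),z]); w=(r.inv()*rt).as_rotvec()
    x0=r.as_matrix()[:,0]; print("now",p.round(4),"yaw",np.degrees(np.arctan2(x0[1],x0[0])).round(2),"turn",np.degrees(w).round(1))
    d=(np.array(pos)-p)/n
    for i in range(n):
        a=r*R.from_rotvec(w*i/n); v=a.inv().apply(d)*1000
        print([*[float(k) for k in np.r_[v.round(1),np.degrees(w/n).round(2)]],g])
E
python3 -c "
from h import *
plan((.53,.284,.15),60,14,1)"
```

```text
now [0.2682 0.5914 0.2014] yaw 155.61 turn [-0.1  0.1 95.6]
[-26.1, -12.3, 3.7, -0.01, 0.0, 6.83, 1]
[-27.4, -9.1, 3.7, -0.01, 0.0, 6.83, 1]
[-28.3, -5.8, 3.7, -0.01, 0.0, 6.83, 1]
[-28.7, -2.4, 3.7, -0.01, 0.0, 6.83, 1]
[-28.8, 1.1, 3.7, -0.01, 0.0, 6.83, 1]
[-28.5, 4.5, 3.7, -0.01, 0.0, 6.83, 1]
[-27.8, 7.8, 3.7, -0.01, 0.0, 6.83, 1]
[-26.6, 11.1, 3.7, -0.01, 0.0, 6.83, 1]
[-25.1, 14.2, 3.7, -0.01, 0.0, 6.83, 1]
[-23.3, 17.1, 3.7, -0.01, 0.0, 6.83, 1]
[-21.1, 19.7, 3.7, -0.01, 0.0, 6.83, 1]
[-18.6, 22.1, 3.7, -0.01, 0.0, 6.83, 1]
[-15.8, 24.1, 3.7, -0.01, 0.0, 6.83, 1]
[-12.8, 25.8, 3.7, -0.01, 0.0, 6.83, 1]
```

>>> {"fn": "jog_arm", "kwargs": {
  "commands": [
    [-26, -12, 4, 0, 0, 6.8, 1],
    [-27.5, -9, 4, 0, 0, 6.8, 1],
    [-28.5, -6, 4, 0, 0, 6.8, 1],
    [-28.5, -2.5, 4, 0, 0, 6.8, 1],
    [-29, 1, 4, 0, 0, 6.8, 1],
    [-28.5, 4.5, 4, 0, 0, 6.8, 1],
    [-28, 8, 4, 0, 0, 6.8, 1],
    [-26.5, 11, 4, 0, 0, 6.8, 1]
  ]
}}

```text
time: 0.82
eef_pos: [0.4192, 0.4149, 0.1698]
tool_rot: [0.637, 0.771, -0.0, -0.0]
contact_force: [-0.3, 0.2, -0.2]
finger_gap: 0.0854
grip_force: 0.0
```

>>> {"fn": "jog_arm", "kwargs": {
  "commands": [
    [-25, 14, 4, 0, 0, 6.8, 1],
    [-23.5, 17, 3, 0, 0, 6.8, 1],
    [-21, 20, 3, 0, 0, 6.8, 1],
    [-18.5, 22, 3, 0, 0, 6.8, 1],
    [-16, 24, 3, 0, 0, 6.8, 1],
    [-13, 26, 3, 0, 0, 6.8, 1],
    [0, 0, 0, 0, 0, 0, 1],
    [0, 0, 0, 0, 0, 0, 1]
  ]
}}

```text
time: 1.48
eef_pos: [0.5324, 0.2821, 0.1506]
tool_rot: [0.865, 0.501, -0.001, 0.001]
contact_force: [-0.6, 1.3, 0.1]
finger_gap: 0.0854
grip_force: 0.0
```

```bash
python3 - <<'E'
from h import *
s=ctrl.get_state(); print(s["time"],s["eef_pos"],s["qpos"].round(2),s["contact_force"])
im,d=ctrl.capture("wrist"); cv2.imwrite("pics/w1.png",im); np.save("pics/w1.npy",d)
import pickle; pickle.dump(cam("wrist")[:3],open("pics/w1.pkl","wb"))
E
```

```text
1.4833 [0.53242913 0.28214107 0.15063871] [-0.55  0.44  0.02  1.73 -0.01  0.97 -1.05] [-0.61349918  1.31747784  0.1092404 ]
```

View pics/w1.png

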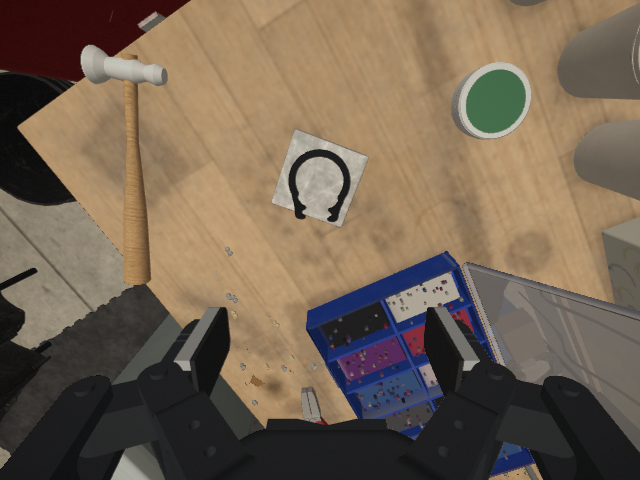

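```bash
cat > ring.py <<'E'
from h import *
import pickle
def ring(im,d,c,box):
    x0,y0,x1,y1=box; g=cv2.cvtColor(im,cv2.COLOR_BGR2GRAY); m=np.zeros_like(g); m[y0:y1,x0:x1]=(g[y0:y1,x0:x1]<75)*255
    n,l,st,_=cv2.connectedComponentsWithStats(m); k=1+np.argmax(st[1:,4]); m=(l==k).astype(np.uint8)
    ys,xs=np.nonzero(m); P=pts(c,np.c_[xs,ys],d); P=P[d[ys,xs]>0]; zt=np.median(P[:,2])
    bm=np.zeros_like(m); bm[y0:y1,x0:x1]=1; bm=bm*(1-cv2.dilate(m,np.ones((5,5))))*(g>130)
    Q=onz(c,np.c_[xs,ys],zt)[:,:2]
    cen=Q.mean(0)
    # circle fit to band over the back, then symmetric axis
    r=np.linalg.norm(Q-cen,axis=1)
    o=cen.copy()
    for it in range(15):
        e=Q-o; a=np.arctan2(e[:,1],e[:,0]); rr=np.linalg.norm(e,axis=1)
        # gap direction = centre of the emptiest angle
        h=np.histogram(a,72,(-np.pi,np.pi))[0]>0
        em=np.array([(i+.5)/72*2*np.pi-np.pi for i in range(72) if not h[i]]); ga=np.angle(np.exp(1j*em).mean()) if len(em) else ga
        # use sector >75deg away from gap
        w=np.abs(np.angle(np.exp(1j*(a-ga))))>np.radians(80); A=np.c_[2*Q[w],np.ones(w.sum())]
        s=np.linalg.lstsq(A,(Q[w]**2).sum(1),rcond=None)[0]; o=s[:2]
    rad=np.sqrt(s[2]+o@o)
    ax=np.array([np.cos(ga),np.sin(ga)])
    for it in range(5):  # refine axis by ears: points > 22 mm toward gap are symmetric
        n=np.array([-ax[1],ax[0]]); e=Q-o; t=e@ax; w=t>.021; lat=e[w]@n; mid=(lat.min()+lat.max())/2; ax=ax+n*mid/.027; ax/=np.linalg.norm(ax)
    n=np.array([-ax[1],ax[0]]); e=Q-o
    return dict(zt=zt,o=o,rad=rad,gap_deg=np.degrees(np.arctan2(ax[1],ax[0])),back=(e@ax).min(),front=(e@ax).max(),wid=(e@n).max()-(e@n).min(),m=m)
E
python3 - <<'E'
from ring import *
c=pickle.load(open("pics/w1.pkl","rb"))+(0,); im=cv2.imread("pics/w1.png"); d=np.load("pics/w1.npy")
r=ring(im,d,c,(278,140,362,225)); m=r.pop("m"); print(r,m.sum())
for uv in ((320,180),(290,160),(400,180),(250,180)): print(pts(c,uv,d))
E
```

```text
{'zt': np.float64(0.025715626934381758), 'o': array([0.54365851, 0.31768958]), 'rad': np.float64(0.023668854238124398), 'gap_deg': np.float64(-124.71776412263844), 'back': np.float64(-0.026212388573569254), 'front': np.float64(0.035599848904178104), 'wid': np.float64(0.05268992456839436)} 1200
[[0.54404758 0.31688813 0.02118396]]
[[0.5302134  0.34458377 0.02159632]]
[[6.07332072e-01 2.77045138e-01 2.40472553e-04]]
[[4.84828515e-01 3.46619820e-01 2.01131359e-04]]
```

```bash
python3 -c "
from h import *
plan((.435,-.19,.22),0,14,1)"
```

```text
now [0.5311 0.2844 0.1508] yaw 60.39 turn [-0.   0.1 60.4]
[-32.9, 10.8, -4.9, -0.0, 0.0, 4.31, 1]
[-32.0, 13.2, -4.9, -0.0, 0.0, 4.31, 1]
[-30.9, 15.6, -4.9, -0.0, 0.0, 4.31, 1]
[-29.6, 17.9, -4.9, -0.0, 0.0, 4.31, 1]
[-28.2, 20.0, -4.9, -0.0, 0.0, 4.31, 1]
[-26.6, 22.1, -4.9, -0.0, 0.0, 4.31, 1]
[-24.9, 24.0, -4.9, -0.0, 0.0, 4.31, 1]
[-23.0, 25.8, -4.9, -0.0, 0.0, 4.31, 1]
[-21.0, 27.5, -4.9, -0.0, 0.0, 4.31, 1]
[-18.8, 29.0, -4.9, -0.0, 0.0, 4.31, 1]
[-16.6, 30.3, -4.9, -0.0, 0.0, 4.31, 1]
[-14.3, 31.5, -4.9, -0.0, 0.0, 4.31, 1]
[-11.9, 32.5, -4.9, -0.0, 0.0, 4.31, 1]
[-9.4, 33.3, -4.9, -0.0, 0.0, 4.31, 1]
```

>>> {"fn": "jog_arm", "kwargs": {
  "commands": [
    [-33, 11, -5, 0, 0, 4.3, 1],
    [-32, 13, -5, 0, 0, 4.3, 1],
    [-31, 15.5, -5, 0, 0, 4.3, 1],
    [-29.5, 18, -5, 0, 0, 4.3, 1],
    [-28, 20, -5, 0, 0, 4.3, 1],
    [-26.5, 22, -5, 0, 0, 4.3, 1],
    [-25, 24, -5, 0, 0, 4.3, 1],
    [-23, 26, -5, 0, 0, 4.3, 1]
  ]
}}

```text
time: 2.2
eef_pos: [0.4758, 0.0141, 0.1916]
tool_rot: [0.974, 0.225, 0.0, -0.0]
contact_force: [0.6, 0.1, -0.2]
finger_gap: 0.0852
grip_force: 0.0
```

>>> {"fn": "jog_arm", "kwargs": {
  "commands": [
    [-21, 27.5, -5, 0, 0, 4.3, 1],
    [-19, 29, -5, 0, 0, 4.3, 1],
    [-16.5, 30, -5, 0, 0, 4.3, 1],
    [-14, 31.5, -5, 0, 0, 4.3, 1],
    [-12, 32.5, -5, 0, 0, 4.3, 1],
    [-9, 33, -5, 0, 0, 4.3, 1],
    [0, 0, 0, 0, 0, 0, 1],
    [0, 0, 0, 0, 0, 0, 1]
  ]
}}

```text
time: 2.87
eef_pos: [0.4365, -0.1898, 0.2217]
tool_rot: [1.0, 0.001, 0.001, -0.0]
contact_force: [-0.1, 0.9, -0.5]
finger_gap: 0.0855
grip_force: 0.0
```

>>> {"fn": "jog_arm", "kwargs": {
  "commands": [
    [0, 0, 0, 0, 0, 0, 1],
    [0, 0, 0, 0, 0, 0, 1],
    [0, 0, 0, 0, 0, 0, 1],
    [0, 0, 0, 0, 0, 0, 1],
    [0, 0, 0, 0, 0, 0, 1],
    [0, 0, 0, 0, 0, 0, 1],
    [0, 0, 0, 0, 0, 0, 1],
    [0, 0, 0, 0, 0, 0, 1]
  ]
}}

```text
time: 3.53
eef_pos: [0.4364, -0.1893, 0.2212]
tool_rot: [1.0, 0.002, -0.0, -0.0]
contact_force: [-0.2, -0.2, -0.3]
finger_gap: 0.0853
grip_force: 0.0
```

```bash
cat >> h.py <<'E'
def snap(name):
    import pickle
    s=ctrl.get_state(); c=cam("wrist")[:3]; im,d=ctrl.capture("wrist"); cv2.imwrite(f"pics/{name}.png",im); np.save(f"pics/{name}.npy",d)
    pickle.dump(c,open(f"pics/{name}.pkl","wb")); print(s["time"],s["eef_pos"].round(4),s["qpos"].round(2),ctrl.get_state()["eef_pos"].round(4))
    return im,d,c
def load(name):
    import pickle
    return cv2.imread(f"pics/{name}.png"),np.load(f"pics/{name}.npy"),pickle.load(open(f"pics/{name}.pkl","rb"))+(0,)
def cam_(c): return c
E
sed -i 's/    K,M,t,_=c/    K,M,t=c[:3]/' h.py
python3 -c "
from h import *
snap('w2')"
```

```text
3.5333 [ 0.4364 -0.1893  0.2212] [-0.06  0.14  0.45  1.98 -0.07  1.04 -1.14] [ 0.4364 -0.1894  0.2212]
```

View pics/w2.png

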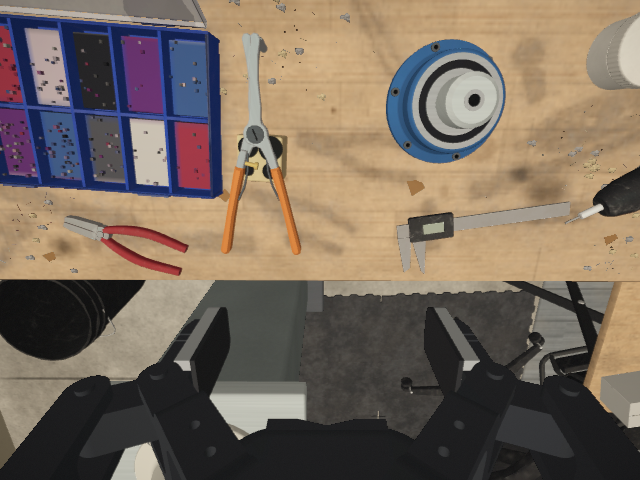

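```bash
cat > meas.py <<'E'
from h import *
def pliers(im,d,c,box,zmin=.03):
    x0,y0,x1,y1=box; hsv=cv2.cvtColor(im,cv2.COLOR_BGR2HSV); m=cv2.inRange(hsv,(5,160,110),(18,255,255)); k=np.zeros_like(m); k[y0:y1,x0:x1]=m[y0:y1,x0:x1]
    n,l,st,ce=cv2.connectedComponentsWithStats(k); o=np.argsort(-st[1:,4])[:2]+1; L=[]
    for i in o:
        ys,xs=np.nonzero(l==i); P=pts(c,np.c_[xs,ys],d); P=P[P[:,2]>zmin]; zt=np.median(P[:,2])
        ps=onz(c,np.c_[xs,ys],zt)[:,:2]; vx,vy,px,py=cv2.fitLine(ps.astype(np.float32),cv2.DIST_HUBER,0,.001,.001).ravel()
        if vx<0: vx,vy=-vx,-vy
        t=(ps-[px,py])@[vx,vy]; L.append((np.array([px,py]),np.array([vx,vy]),zt,ps[t.argmin()],ps[t.argmax()])); print("handle",len(P),(px,py),"dir",np.degrees(np.arctan2(vy,vx)).round(2),"top z",P[:,2].mean().round(4),zt.round(4),"ends",np.array([px,py])+t.min()*np.array([vx,vy]),np.array([px,py])+t.max()*np.array([vx,vy]))
    (a,u,*_),(b,v,*_)=L; s=np.linalg.solve(np.c_[u,-v],b-a); print("cross",a+u*s[0],"axis",np.degrees(np.arctan2(*(u+v)[::-1])).round(2))
def spin(im,d,c,box):
    x0,y0,x1,y1=box; ys,xs=np.mgrid[y0:y1,x0:x1]; uv=np.c_[xs.ravel(),ys.ravel()]; P=pts(c,uv,d)
    w=(P[:,2]>.079)&(P[:,2]<.095); zt=np.median(P[w,2]); k=np.zeros(im.shape[:2],np.uint8); k[uv[w,1],uv[w,0]]=1
    n,l,st,_=cv2.connectedComponentsWithStats(k); i=1+st[1:,4].argmax(); cs=cv2.findContours((l==i).astype(np.uint8),0,1)[0][0][:,0]
    q=onz(c,cs,zt)[:,:2]; (cx,cy),r=cv2.minEnclosingCircle(q.astype(np.float32)); A=np.c_[2*q,np.ones(len(q))]; s=np.linalg.lstsq(A,(q**2).sum(1),rcond=None)[0]
    print("spindle end z",zt,"circ",cx,cy,r,"fit",s[:2],np.sqrt(s[2]+s[:2]@s[:2]))
E
python3 - <<'E'
from meas import *
w=load('w2')
pliers(*w,(200,120,320,270)); spin(*w,(380,30,520,170))
im,d,c=w
for uv in((255,133),(252,40),(248,60),(278,140),(430,150)): print(uv,pts(c,uv,d).round(4))
print(onz(c,(255,133),.055))
# bearing concentric check: blue flange z
hsv=cv2.cvtColor(im,cv2.COLOR_BGR2HSV); m=cv2.inRange(hsv,(95,120,60),(115,255,255)); m[:, :380]=0;m[:, 515:]=0;m[170:]=0
cs=max(cv2.findContours(m,0,1)[0],key=cv2.contourArea)[:,0]; q=onz(c,cs,.003)[:,:2]; print("foot",cv2.minEnclosingCircle(q.astype(np.float32)))
E
```

```text
handle 817 (np.float32(0.43631625), np.float32(-0.09542705)) dir -13.96 top z 0.0595 0.0587 ends [ 0.39037404 -0.08400722] [ 0.47835362 -0.10587625]
handle 785 (np.float32(0.43621662), np.float32(-0.15003555)) dir 12.44 top z 0.0596 0.0588 ends [ 0.38962587 -0.1603102 ] [ 0.47857182 -0.14069496]
cross [ 0.5526808  -0.12435172] axis -0.76
spindle end z 0.08528350125650297 circ 0.5376723408699036 -0.3106226325035095 0.022846246138215065 fit [ 0.5379691  -0.31072353] 0.022097313229914754
(255, 133) [[ 0.5104 -0.1237  0.0602]]
(252, 40) [[ 0.5873 -0.1252  0.0562]]
(248, 60) [[ 0.5716 -0.1208  0.0569]]
(278, 140) [[ 0.5035 -0.1427  0.0447]]
(430, 150) [[ 0.4927 -0.2995  0.0203]]
[[ 0.51024603 -0.12268081  0.055     ]]
foot ((0.5381774306297302, -0.3152656555175781), 0.062334753572940826)
```

```bash
python3 -c "
from h import *
plan((.447,-.123,.12),-.8,5,1)"
```

```text
now [ 0.4364 -0.1894  0.2212] yaw 0.21 turn [-0.  0.  1.]
[2.2, -13.3, 20.2, -0.0, 0.0, 0.2, 1]
[2.1, -13.3, 20.2, -0.0, 0.0, 0.2, 1]
[2.1, -13.3, 20.2, -0.0, 0.0, 0.2, 1]
[2.0, -13.3, 20.2, -0.0, 0.0, 0.2, 1]
[2.0, -13.3, 20.2, -0.0, 0.0, 0.2, 1]
```

>>> {"fn": "jog_arm", "kwargs": {
  "commands": [
    [2, -13, 20, 0, 0, 0.2, 1],
    [2, -13, 20, 0, 0, 0.2, 1],
    [2, -13.5, 20, 0, 0, 0.2, 1],
    [2, -13.5, 20, 0, 0, 0.2, 1],
    [2, -13.5, 21, 0, 0, 0.2, 1],
    [0, 0, 0, 0, 0, 0, 1],
    [0, 0, 0, 0, 0, 0, 1],
    [0, 0, 0, 0, 0, 0, 1]
  ]
}}

```text
time: 4.25
eef_pos: [0.4472, -0.1241, 0.1211]
tool_rot: [1.0, -0.007, 0.0, 0.0]
contact_force: [0.2, 0.5, -0.5]
finger_gap: 0.0856
grip_force: 0.0
```

```bash
python3 - <<'E'
from meas import *
snap('w3'); w=load('w3'); im,d,c=w
u=proj(c,[[.47,-.123,.05],[.511,-.123,.055],[.586,-.125,.05]]); print(u)
pliers(*w,(180,0,480,480)); 
E
```

```text
4.25 [ 0.4472 -0.1241  0.1211] [-0.13  0.26  0.39  2.1  -0.14  0.8  -1.24] [ 0.4475 -0.1243  0.1215]
[[323.14719442 210.83934758]
 [322.03778629 153.71425334]
 [323.11050838  28.68119294]]
handle 1251 (np.float32(0.43737704), np.float32(-0.0946565)) dir -13.92 top z 0.0599 0.059 ends [ 0.39107519 -0.08318303] [ 0.47913088 -0.10500298]
handle 1222 (np.float32(0.43680078), np.float32(-0.14896914)) dir 12.55 top z 0.0595 0.0591 ends [ 0.38999926 -0.1593865 ] [ 0.47839995 -0.13970975]
cross [ 0.55256903 -0.12320075] axis -0.68
```

View pics/w3.png

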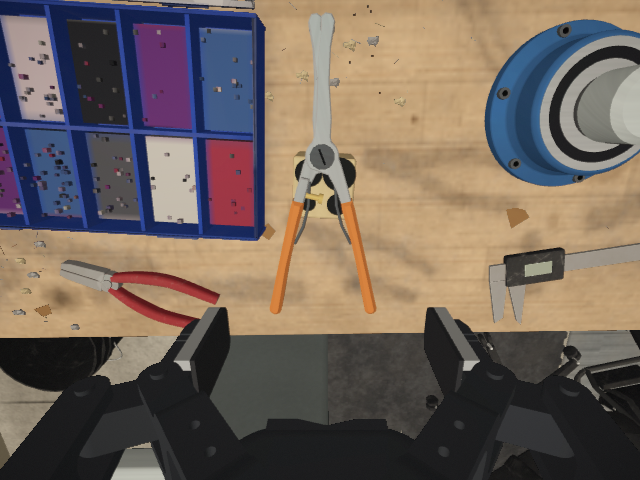

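>>> {"fn": "jog_arm", "kwargs": {
  "commands": [
    [0, -2, 15, 0, 0, 0, 1],
    [0, 0, 15, 0, 0, 0, 1],
    [0, 0, 15, 0, 0, 0, 1],
    [0, 0, 15, 0, 0, 0, 1],
    [0, 0, 15, 0, 0, 0, 1],
    [0, 0, 11, 0, 0, 0, 1],
    [0, 0, 5.5, 0, 0, 0, 1],
    [0, 0, 0, 0, 0, 0, 0.7]
  ]
}}

```text
time: 4.97
eef_pos: [0.4464, -0.1215, 0.0284]
tool_rot: [1.0, -0.007, -0.0, 0.0]
contact_force: [-1.0, 0.6, 0.1]
finger_gap: 0.0756
grip_force: 0.0
```

>>> {"fn": "jog_arm", "kwargs": {
  "commands": [
    [0, 0, 0, 0, 0, 0, 0.55],
    [0, 0, 0, 0, 0, 0, 0.5],
    [0, 0, 0, 0, 0, 0, 0.46],
    [0, 0, 0, 0, 0, 0, 0.43],
    [0, 0, 0, 0, 0, 0, 0.4],
    [0, 0, 0, 0, 0, 0, 0.38],
    [0, 0, 0, 0, 0, 0, 0.36],
    [0, 0, 0, 0, 0, 0, 0.36]
  ]
}}

```text
time: 5.63
eef_pos: [0.4467, -0.1209, 0.0288]
tool_rot: [1.0, -0.007, 0.0, -0.0]
contact_force: [0.6, 0.2, 0.2]
finger_gap: 0.058
grip_force: 0.0
```

>>> {"fn": "jog_arm", "kwargs": {
  "commands": [
    [0, 0, 0, 0, 0, 0, 0.35],
    [0, 0, 0, 0, 0, 0, 0.34],
    [0, 0, 0, 0, 0, 0, 0.33],
    [0, 0, 0, 0, 0, 0, 0.33],
    [0, 0, 0, 0, 0, 0, 0.33],
    [0, 0, 0, 0, 0, 0, 0.33],
    [0, 0, 0, 0, 0, 0, 0.33],
    [0, 0, 0, 0, 0, 0, 0.33]
  ]
}}

```text
time: 6.3
eef_pos: [0.4466, -0.1209, 0.0287]
tool_rot: [1.0, -0.007, -0.0, -0.0]
contact_force: [-0.4, -0.6, -0.8]
finger_gap: 0.0568
grip_force: 0.0
```

```bash
python3 - <<'E'
from meas import *
im,d,c=snap('w4'); pliers(im,d,c,(150,100,500,480))
cv2.imwrite('pics/w4c.png',im[60:460,120:540])
s=ctrl.get_state(); print(s['grip_force'],s['finger_gap'],s['torque'])
E
```

```text
6.3 [ 0.4466 -0.1209  0.0287] [-0.07  0.43  0.33  2.16 -0.24  0.59 -1.15] [ 0.4466 -0.1209  0.0287]
handle 2468 (np.float32(0.44120947), np.float32(-0.09583429)) dir -13.32 top z 0.06 0.0591 ends [ 0.39147379 -0.08405702] [ 0.48054415 -0.10514864]
handle 2415 (np.float32(0.44082448), np.float32(-0.1474388)) dir 11.7 top z 0.0593 0.0592 ends [ 0.39028964 -0.15790843] [ 0.47962499 -0.13940023]
cross [ 0.557263   -0.12331545] axis -0.81
0.0 0.05679976991543049 [ 0.05581244 -0.00580426 -0.00848555]
```

View pics/w4c.png

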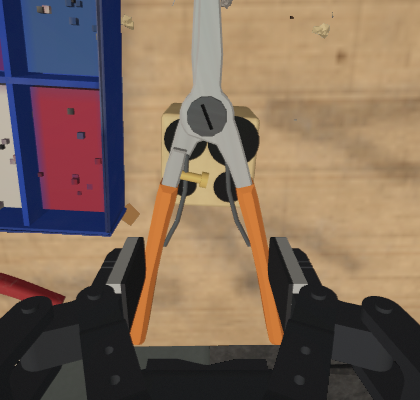

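>>> {"fn": "jog_arm", "kwargs": {
  "commands": [
    [0, 0, 0, 0, 0, 0, 0.32],
    [0, 0, 0, 0, 0, 0, 0.31],
    [0, 0, 0, 0, 0, 0, 0.3],
    [0, 0, 0, 0, 0, 0, 0.3],
    [0, 0, 0, 0, 0, 0, 0.3],
    [0, 0, 0, 0, 0, 0, 0.3],
    [0, 0, 0, 0, 0, 0, 0.3],
    [0, 0, 0, 0, 0, 0, 0.3]
  ]
}}

```text
time: 7.02
eef_pos: [0.4467, -0.1209, 0.0287]
tool_rot: [1.0, -0.007, 0.0, -0.0]
contact_force: [0.6, -0.2, -0.1]
finger_gap: 0.0556
grip_force: 0.0
```

```bash
python3 - <<'E'
from meas import *
im,d,c=snap('w5'); pliers(im,d,c,(150,100,500,480))
s=ctrl.get_state(); print(s['grip_force'],s['finger_gap'],s['torque'])
for uv in((226,310),(228,330),(400,310),(398,330),(205,335),(420,335)): print(uv,pts(c,uv,d).round(4))
E
```

```text
7.0167 [ 0.4467 -0.1209  0.0287] [-0.07  0.43  0.33  2.16 -0.24  0.59 -1.15] [ 0.4466 -0.1209  0.0287]
handle 2335 (np.float32(0.4425443), np.float32(-0.096306294)) dir -12.99 top z 0.0599 0.0591 ends [ 0.39141313 -0.08451279] [ 0.48060574 -0.10508523]
handle 2282 (np.float32(0.44208845), np.float32(-0.1469981)) dir 11.39 top z 0.0596 0.0591 ends [ 0.39043535 -0.15740299] [ 0.47967334 -0.13942709]
cross [ 0.5596496  -0.12331685] axis -0.8
0.0 0.055540788272870914 [ 0.01762339 -0.01567736 -0.01655484]
(226, 310) [[ 4.132e-01 -5.440e-02  1.000e-04]]
(228, 330) [[ 0.4547 -0.0834  0.0859]]
(400, 310) [[ 0.4585 -0.1516  0.079 ]]
(398, 330) [[ 0.4541 -0.1496  0.0865]]
(205, 335) [[ 3.94e-01 -3.79e-02  1.00e-04]]
(420, 335) [[ 0.4581 -0.1554  0.0957]]
```

>>> {"fn": "jog_arm", "kwargs": {
  "commands": [
    [0, 0, 0, 0, 0, 0, 0.6],
    [0, 0, 0, 0, 0, 0, 0.6],
    [3, 0, 0, 0, 0, 0, 0.6],
    [4, 0, 0, 0, 0, 0, 0.6],
    [0, 0, 0, 0, 0, 0, 0.5],
    [0, 0, 0, 0, 0, 0, 0.42],
    [0, 0, 0, 0, 0, 0, 0.38],
    [0, 0, 0, 0, 0, 0, 0.35]
  ]
}}

```text
time: 7.73
eef_pos: [0.4535, -0.121, 0.0286]
tool_rot: [1.0, -0.007, -0.0, -0.0]
contact_force: [0.7, -0.7, 0.4]
finger_gap: 0.058
grip_force: 0.0
```

>>> {"fn": "jog_arm", "kwargs": {
  "commands": [
    [0, 0, 0, 0, 0, 0, 0.33],
    [0, 0, 0, 0, 0, 0, 0.31],
    [0, 0, 0, 0, 0, 0, 0.3],
    [0, 0, 0, 0, 0, 0, 0.3],
    [0, 0, 0, 0, 0, 0, 0.3],
    [0, 0, 0, 0, 0, 0, 0.3],
    [0, 0, -1, 0, 0, 0, 0.3],
    [0, 0, -2, 0, 0, 0, 0.3]
  ]
}}

```text
time: 8.4
eef_pos: [0.4534, -0.121, 0.0316]
tool_rot: [1.0, -0.007, -0.0, -0.0]
contact_force: [0.1, 0.2, 0.1]
finger_gap: 0.0554
grip_force: 0.0
```

>>> {"fn": "jog_arm", "kwargs": {
  "commands": [
    [0, 0, -3, 0, 0, 0, 0.3],
    [0, 0, -4, 0, 0, 0, 0.3],
    [0, 0, -4, 0, 0, 0, 0.3],
    [0, 0, -4, 0, 0, 0, 0.3],
    [0, 0, -3, 0, 0, 0, 0.3],
    [0, 0, -2, 0, 0, 0, 0.3],
    [0, 0, 0, 0, 0, 0, 0.3],
    [0, 0, 0, 0, 0, 0, 0.3]
  ]
}}

```text
time: 9.07
eef_pos: [0.4538, -0.121, 0.0518]
tool_rot: [1.0, -0.007, 0.0, -0.0]
contact_force: [0.0, 0.1, 0.2]
finger_gap: 0.0554
grip_force: 0.0
```

```bash
python3 - <<'E'
from meas import *
im,d,c=snap('w6'); pliers(im,d,c,(150,100,500,480))
s=ctrl.get_state(); print(s['grip_force'],s['finger_gap'],s['contact_force'])
E
```

```text
9.0667 [ 0.4538 -0.121   0.0518] [-0.09  0.39  0.35  2.13 -0.22  0.65 -1.18] [ 0.4536 -0.1209  0.0517]
handle 2087 (np.float32(0.43884957), np.float32(-0.09488003)) dir -13.92 top z 0.0595 0.059 ends [ 0.39147592 -0.08314278] [ 0.47956438 -0.10496749]
handle 2046 (np.float32(0.43842342), np.float32(-0.1484041)) dir 12.33 top z 0.0598 0.0591 ends [ 0.39061391 -0.15885352] [ 0.48066543 -0.13917154]
cross [ 0.55342895 -0.1232681 ] axis -0.79
0.0 0.05552329039836719 [-1.00768673 -0.35920684  0.13429309]
```

View pics/w6.png

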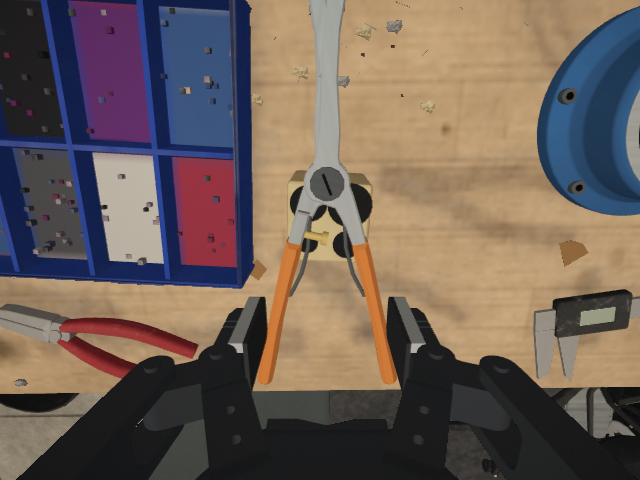

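```bash
python3 - <<'E'
from meas import *
for n,tz in(('w3',.1213),('w5',.0287),('w6',.0518)):
    im,d,c=load(n); ys,xs=np.mgrid[230:460:2,150:500:2]; uv=np.c_[xs.ravel(),ys.ravel()]; P=pts(c,uv,d); col=im[uv[:,1],uv[:,0]].astype(int)
    sat=col.max(1)-col.min(1)
    for s in(-1,1):
        w=(np.abs(P[:,0]-.451)<.02)&(s*(P[:,1]+.122)>.0)&(abs(P[:,1]+.122)<.07)&(P[:,2]>.02)&(sat<25)
        Q=P[w]
        for lo in np.arange(Q[:,2].min(),Q[:,2].min()+.04,.006):
            k=(Q[:,2]>=lo)&(Q[:,2]<lo+.006)
            if k.sum()>2: q=Q[k]; print(n,s,k.sum(),"z-TCP",(lo-tz).round(4),"x",q[:,0].min().round(3),q[:,0].max().round(3),"|y| min",np.abs(q[:,1]+.121).min().round(4),np.abs(q[:,1]+.121).max().round(4))
E
```

```text
w3 -1 7 z-TCP -0.0689 x 0.447 0.456 |y| min 0.0171 0.0215
w3 1 10 z-TCP -0.0696 x 0.447 0.457 |y| min 0.0137 0.0186
w5 -1 26 z-TCP 0.0162 x 0.467 0.471 |y| min 0.0057 0.0155
w5 -1 47 z-TCP 0.0222 x 0.447 0.471 |y| min 0.0119 0.021
w5 -1 32 z-TCP 0.0342 x 0.439 0.458 |y| min 0.0283 0.0401
w5 -1 77 z-TCP 0.0402 x 0.437 0.458 |y| min 0.0282 0.041
w5 -1 83 z-TCP 0.0462 x 0.437 0.458 |y| min 0.0281 0.042
w5 -1 102 z-TCP 0.0522 x 0.437 0.459 |y| min 0.0281 0.0417
w5 1 49 z-TCP 0.0233 x 0.447 0.471 |y| min 0.0094 0.0198
w5 1 37 z-TCP 0.0353 x 0.442 0.459 |y| min 0.0266 0.0386
w6 -1 21 z-TCP -0.0075 x 0.467 0.471 |y| min 0.0052 0.0152
w6 -1 34 z-TCP -0.0015 x 0.447 0.47 |y| min 0.0115 0.0206
w6 1 4 z-TCP -0.011 x 0.471 0.471 |y| min 0.007 0.0126
w6 1 9 z-TCP -0.005 x 0.453 0.471 |y| min 0.01 0.0171
w6 1 32 z-TCP 0.001 x 0.446 0.47 |y| min 0.0099 0.0197
```

```bash
python3 - <<'E'
from meas import *
for n,px in(('w3',[(222,312),(224,330),(224,345),(205,330),(432,315),(432,345),(450,335)]),('w6',[(262,302),(262,320),(262,340),(250,330),(392,302),(392,320),(392,345),(405,330)])):
    im,d,c=load(n)
    M,t=c[1],c[2]
    p=ctrl.camera_params("wrist"); T=np.array(p["T_tool_cam"])
    for u in px:
        P=pts(c,u,d)[0]; q=(P-t)@M; print(n,u,im[u[1],u[0]],d[u[1],u[0]],"tool",(T[:3,:3]@q+T[:3,3]).round(4))
E
```

```text
w3 (222, 312) [23 23 24] 0.13954175 tool [ 0.011  -0.0417 -0.0498]
w3 (224, 330) [24 25 25] 0.14297746 tool [ 0.0021 -0.0419 -0.0492]
w3 (224, 345) [23 24 23] 0.14196795 tool [-0.0032 -0.0416 -0.0521]
w3 (205, 330) [ 97 102 104] 0.12659875 tool [ 0.0115 -0.0441 -0.0633]
w3 (432, 315) [29 31 31] 0.1381164 tool [ 0.0106  0.0433 -0.0515]
w3 (432, 345) [32 32 33] 0.13841599 tool [-0.001   0.0434 -0.0552]
w3 (450, 335) [ 97 102 105] 0.123272136 tool [ 0.0118  0.0452 -0.0668]
w6 (262, 302) [20 20 20] 0.14637272 tool [ 0.0115 -0.0267 -0.0424]
w6 (262, 320) [21 20 20] 0.14739451 tool [ 0.0037 -0.0269 -0.044 ]
w6 (262, 340) [20 20 20] 0.14795484 tool [-0.0048 -0.027  -0.0464]
w6 (250, 330) [24 25 25] 0.12714727 tool [ 0.0112 -0.0276 -0.0628]
w6 (392, 302) [24 24 24] 0.1454183 tool [ 0.012   0.0286 -0.0433]
w6 (392, 320) [29 29 29] 0.14547774 tool [ 0.0047  0.0286 -0.0458]
w6 (392, 345) [29 29 29] 0.14543729 tool [-0.0053  0.0286 -0.0492]
w6 (405, 330) [30 31 31] 0.12611158 tool [ 0.0118  0.0297 -0.0638]
```

>>> {"fn": "jog_arm", "kwargs": {
  "commands": [
    [0, 0, 0, 0, 0, 0, 0.9],
    [0, 0, 0, 0, 0, 0, 0.9],
    [0, 0.5, 0, 0, 0, 0, 0.9],
    [0, 0, 12, 0, 0, 0, 0.9],
    [0, 0, 12, 0, 0, 0, 0.9],
    [0, 0, 12, 0, 0, 0, 0.9],
    [0, 0, 4, 0, 0, 0, 0.9],
    [0, 0, 0, 0, 0, 0, 0.9]
  ]
}}

```text
time: 9.78
eef_pos: [0.4525, -0.1214, 0.0107]
tool_rot: [1.0, -0.007, -0.001, -0.0]
contact_force: [0.6, -0.8, 0.8]
finger_gap: 0.0812
grip_force: 0.0
```

>>> {"fn": "jog_arm", "kwargs": {
  "commands": [
    [0, 0, 5, 0, 0, 0, 0.8],
    [0, 0, 5, 0, 0, 0, 0.7],
    [0, 0, 5, 0, 0, 0, 0.6],
    [0, 0, 2, 0, 0, 0, 0.5],
    [0, 0, 0, 0, 0, 0, 0.45],
    [0, 0, 0, 0, 0, 0, 0.42],
    [0, 0, 0, 0, 0, 0, 0.4],
    [0, 0, 0, 0, 0, 0, 0.38]
  ]
}}

```text
time: 10.45
eef_pos: [0.4535, -0.1214, -0.0052]
tool_rot: [1.0, -0.007, -0.0, -0.0]
contact_force: [-0.7, 1.1, 0.4]
finger_gap: 0.059
grip_force: 10.6
```

>>> {"fn": "jog_arm", "kwargs": {
  "commands": [
    [0, 0, 0, 0, 0, 0, 0.37],
    [0, 0, 0, 0, 0, 0, 0.36],
    [0, 0, 0, 0, 0, 0, 0.35],
    [0, 0, 0, 0, 0, 0, 0.34],
    [0, 0, 0, 0, 0, 0, 0.34],
    [0, 0, -2, 0, 0, 0, 0.34],
    [0, 0, -4, 0, 0, 0, 0.34],
    [0, 0, -6, 0, 0, 0, 0.34]
  ]
}}

```text
time: 11.12
eef_pos: [0.4533, -0.1215, 0.0067]
tool_rot: [1.0, -0.007, -0.0, 0.0]
contact_force: [-0.9, 0.3, -1.6]
finger_gap: 0.0573
grip_force: 10.4
```

>>> {"fn": "jog_arm", "kwargs": {
  "commands": [
    [0, 0, -8, 0, 0, 0, 0.34],
    [0, 0, -9, 0, 0, 0, 0.34],
    [0, 0, -10, 0, 0, 0, 0.34],
    [0, 0, -10, 0, 0, 0, 0.34],
    [0, 0, -10, 0, 0, 0, 0.34],
    [0, 0, -6, 0, 0, 0, 0.34],
    [0, 0, 0, 0, 0, 0, 0.34],
    [0, 0, 0, 0, 0, 0, 0.34]
  ]
}}

```text
time: 11.78
eef_pos: [0.4541, -0.1214, 0.0602]
tool_rot: [1.0, -0.007, 0.001, -0.0]
contact_force: [-0.9, -0.2, -1.2]
finger_gap: 0.0574
grip_force: 10.4
```

```bash
cat >> meas.py <<'E'
def intool(c,P):
    T=np.array(ctrl.camera_params("wrist")["T_tool_cam"]); return ((np.atleast_2d(P)-c[2])@c[1])@T[:3,:3].T+T[:3,3]
E
python3 - <<'E'
from meas import *
im,d,c=snap('w7'); pliers(im,d,c,(150,100,500,480))
s=ctrl.get_state(); print(s['grip_force'],s['finger_gap'],s['contact_force'])
E
```

```text
11.7833 [ 0.4541 -0.1214  0.0602] [-0.1   0.38  0.36  2.13 -0.21  0.67 -1.18] [ 0.4536 -0.1214  0.0597]
handle 2640 (np.float32(0.4593971), np.float32(-0.10095624)) dir -11.87 top z 0.1237 0.1234 ends [ 0.41859864 -0.0923842 ] [ 0.4831317  -0.10594304]
handle 2613 (np.float32(0.45513684), np.float32(-0.14430799)) dir 11.2 top z 0.124 0.1235 ends [ 0.41783777 -0.1516932 ] [ 0.48261281 -0.13886775]
cross [ 0.5635567  -0.12284088] axis -0.33
10.405129697173834 0.05735031638648972 [-0.61560178  0.35074456 -0.65666011]
```

View pics/w7.png

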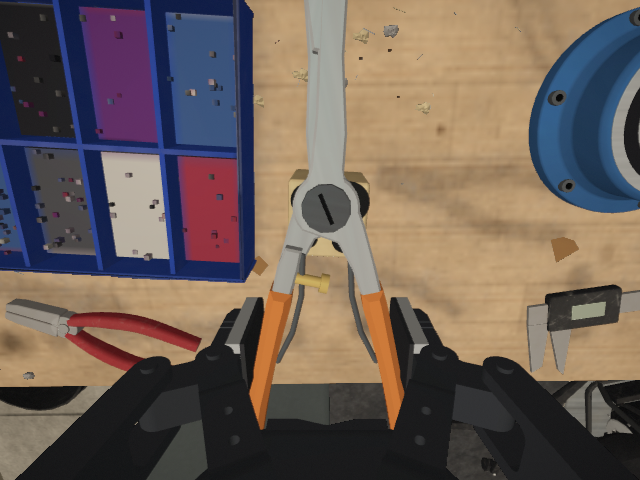

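```bash
cat >> meas.py <<'E'
def held(im,d,c,boltbox=(290,170,365,250)):
    """held pliers in tool coordinates: bolt, nose middle line, slope"""
    ys,xs=np.mgrid[0:300,200:450]; uv=np.c_[xs.ravel(),ys.ravel()]; P=pts(c,uv,d); Q=intool(c,P); col=im[uv[:,1],uv[:,0]].astype(int); sat=col.max(1)-col.min(1)
    top=(Q[:,2]<-.040)&(Q[:,2]>-.075)&(np.abs(Q[:,1])<.06)&(Q[:,0]>.0)
    x0,y0,x1,y1=boltbox; g=cv2.cvtColor(im,cv2.COLOR_BGR2GRAY); b=(uv[:,0]>=x0)&(uv[:,0]<x1)&(uv[:,1]>=y0)&(uv[:,1]<y1)&top&(g[uv[:,1],uv[:,0]]<115)
    k=np.zeros(im.shape[:2],np.uint8); k[uv[b,1],uv[b,0]]=1; n,l,st,ce=cv2.connectedComponentsWithStats(cv2.morphologyEx(k,cv2.MORPH_OPEN,np.ones((5,5)))); i=1+st[1:,4].argmax()
    bb=Q[(l[uv[:,1],uv[:,0]]==i)]; print("bolt px",ce[i],st[i],"tool",((bb.min(0)+bb.max(0))/2).round(4),"med",np.median(bb,0).round(4),"size",(bb.max(0)-bb.min(0)).round(4))
    J=Q[top&(sat<40)&(Q[:,0]>.075)]
    for a in np.arange(.075,.16,.01):
        j=J[(J[:,0]>=a)&(J[:,0]<a+.01)]
        if len(j)>20: print("jaw x",a.round(3),len(j),"y",j[:,1].min().round(4),j[:,1].max().round(4),"mid",((j[:,1].min()+j[:,1].max())/2).round(4),"z",np.median(j[:,2]).round(4))
    H=Q[top&(sat>120)]; A=np.c_[H[:,:2],np.ones(len(H))]; H=H[np.abs(H[:,2]-np.median(H[:,2]))<.004]; A=np.c_[H[:,:2],np.ones(len(H))]; print("handle plane",np.linalg.lstsq(A,H[:,2],rcond=None)[0].round(4),np.median(H[:,2]))
E
python3 - <<'E'
from meas import *
held(*load('w7'))
E
```

```text
bolt px [325.71092077 207.70877944] [ 302  184   49   49 1868] tool [ 0.0569  0.0006 -0.0612] med [ 0.0573  0.0006 -0.0609] size [0.0165 0.0162 0.0049]
jaw x 0.075 1301 y -0.0061 0.0071 mid 0.0005 z -0.0581
jaw x 0.085 1343 y -0.006 0.0069 mid 0.0004 z -0.0575
jaw x 0.095 1341 y -0.0055 0.0062 mid 0.0003 z -0.0571
jaw x 0.105 1539 y -0.0058 0.0065 mid 0.0004 z -0.0568
jaw x 0.115 432 y -0.006 0.0068 mid 0.0004 z -0.0565
handle plane [ 0.0462 -0.0073 -0.0625] -0.06145086856139026
```

```bash
python3 - <<'E'
from meas import *
# same, on the cube (w6 and w3), for reference of the relaxed shape, in world
for n in('w3','w6'):
    im,d,c=load(n); ys,xs=np.mgrid[0:300,290:365]; uv=np.c_[xs.ravel(),ys.ravel()]; P=pts(c,uv,d); col=im[uv[:,1],uv[:,0]].astype(int); sat=col.max(1)-col.min(1)
    J=P[(P[:,2]>.048)&(sat<40)&(P[:,0]>.52)]
    for a in np.arange(.52,.60,.01):
        j=J[(J[:,0]>=a)&(J[:,0]<a+.01)]
        if len(j)>10: print(n,a.round(3),((j[:,1].min()+j[:,1].max())/2).round(4),(j[:,1].max()-j[:,1].min()).round(4),np.median(j[:,2]).round(4),j[:,0].max().round(4))
E
```

```text
w3 0.52 -0.1229 0.0114 0.0573 0.53
w3 0.53 -0.1233 0.012 0.0571 0.5399
w3 0.54 -0.1231 0.0112 0.0571 0.55
w3 0.55 -0.1234 0.0098 0.057 0.5599
w3 0.56 -0.1236 0.0108 0.0572 0.57
w3 0.57 -0.1239 0.0129 0.0572 0.58
w3 0.58 -0.1237 0.0159 0.0571 0.59
w3 0.59 -0.1239 0.0143 0.0569 0.5933
w6 0.52 -0.1228 0.0121 0.0572 0.53
w6 0.53 -0.123 0.0124 0.0572 0.54
w6 0.54 -0.123 0.0117 0.0571 0.5498
w6 0.55 -0.1233 0.0101 0.0571 0.56
w6 0.56 -0.1235 0.0107 0.0571 0.57
w6 0.57 -0.1236 0.013 0.0572 0.58
w6 0.58 -0.1235 0.0155 0.0571 0.5873
```

```bash
sed -i 's/def plan(pos,yaw,n,g,total=None,move=True)/def plan(pos,yaw,n,g,pitch=0,roll=0)/; s/z=np.array(\[0,0,-1.\])$/z=np.array([0,0,-1.])/; s/rt=R.from_matrix(np.c_\[x,np.cross(z,x),z\])/rt=R.from_matrix(np.c_[x,np.cross(z,x),z])*R.from_euler("yx",[pitch,roll],degrees=True)/' h.py
python3 -c "
from h import *
plan((.4466,.2623,.16),55,18,.37,2.3)"
```

```text
now [ 0.4536 -0.1214  0.0597] yaw -0.78 turn [  1.1   2.1 -55.8]
[-0.7, -21.3, -5.6, 0.06, 0.12, -3.1, 0.37]
[0.5, -21.3, -5.5, 0.06, 0.12, -3.1, 0.37]
[1.6, -21.3, -5.5, 0.06, 0.12, -3.1, 0.37]
[2.8, -21.2, -5.5, 0.06, 0.12, -3.1, 0.37]
[4.0, -21.0, -5.5, 0.06, 0.12, -3.1, 0.37]
[5.1, -20.7, -5.4, 0.06, 0.12, -3.1, 0.37]
[6.2, -20.4, -5.4, 0.06, 0.12, -3.1, 0.37]
[7.3, -20.1, -5.4, 0.06, 0.12, -3.1, 0.37]
[8.4, -19.7, -5.3, 0.06, 0.12, -3.1, 0.37]
[9.5, -19.2, -5.3, 0.06, 0.12, -3.1, 0.37]
[10.5, -18.6, -5.2, 0.06, 0.12, -3.1, 0.37]
[11.5, -18.1, -5.2, 0.06, 0.12, -3.1, 0.37]
[12.5, -17.4, -5.2, 0.06, 0.12, -3.1, 0.37]
[13.4, -16.7, -5.1, 0.06, 0.12, -3.1, 0.37]
[14.3, -16.0, -5.1, 0.06, 0.12, -3.1, 0.37]
[15.2, -15.2, -5.0, 0.06, 0.12, -3.1, 0.37]
[16.0, -14.3, -5.0, 0.06, 0.12, -3.1, 0.37]
[16.7, -13.5, -4.9, 0.06, 0.12, -3.1, 0.37]
```

>>> {"fn": "jog_arm", "kwargs": {
  "commands": [
    [-0.5, -14, -10, 0.06, 0.12, -3.1, 0.34],
    [0.5, -21.5, -10, 0.06, 0.12, -3.1, 0.35],
    [1.5, -21.5, -10, 0.06, 0.12, -3.1, 0.36],
    [3, -21, -10, 0.06, 0.12, -3.1, 0.37],
    [4, -21, -10, 0.06, 0.12, -3.1, 0.37],
    [5, -20.5, -10, 0.06, 0.12, -3.1, 0.37],
    [6, -20.5, -10, 0.06, 0.12, -3.1, 0.37],
    [7.5, -20, -10, 0.06, 0.12, -3.1, 0.37]
  ]
}}

```text
time: 12.5
eef_pos: [0.4494, 0.0424, 0.1402]
tool_rot: [0.978, 0.209, 0.008, -0.004]
contact_force: [0.1, 0.1, -1.4]
finger_gap: 0.0583
grip_force: 10.3
```

>>> {"fn": "jog_arm", "kwargs": {
  "commands": [
    [8.5, -19.5, -5, 0.06, 0.12, -3.1, 0.37],
    [9.5, -19, -5, 0.06, 0.12, -3.1, 0.37],
    [10.5, -18.5, -4, 0.06, 0.12, -3.1, 0.37],
    [11.5, -18, -3, 0.06, 0.12, -3.1, 0.37],
    [12.5, -17.5, -1, 0.06, 0.12, -3.1, 0.37],
    [13.5, -16.5, 0, 0.06, 0.12, -3.1, 0.37],
    [14.5, -16, 0, 0.06, 0.12, -3.1, 0.37],
    [15, -15, 0, 0.06, 0.12, -3.1, 0.37]
  ]
}}

```text
time: 13.17
eef_pos: [0.448, 0.2141, 0.1612]
tool_rot: [0.909, 0.416, 0.016, -0.008]
contact_force: [0.3, -0.8, -1.5]
finger_gap: 0.0585
grip_force: 10.3
```

>>> {"fn": "jog_arm", "kwargs": {
  "commands": [
    [16, -14.5, 0, 0.06, 0.12, -3.1, 0.37],
    [16.5, -13.5, 0, 0.06, 0.12, -3.1, 0.37],
    [2, -5, 0, 0, 0, 0, 0.37],
    [0, 0, 0, 0, 0, 0, 0.37],
    [0, 0, 0, 0, 0, 0, 0.37],
    [0, 0, 0, 0, 0, 0, 0.37],
    [0, 0, 0, 0, 0, 0, 0.37],
    [0, 0, 0, 0, 0, 0, 0.37]
  ]
}}

```text
time: 13.83
eef_pos: [0.4449, 0.2583, 0.1629]
tool_rot: [0.887, 0.461, 0.018, -0.009]
contact_force: [0.1, 0.4, -1.7]
finger_gap: 0.0584
grip_force: 10.3
```

```bash
python3 - <<'E'
from meas import *
from ring import ring
im,d,c=snap('w8'); s=ctrl.get_state(); print(s['grip_force'],s['finger_gap'])
held(im,d,c)
u=proj(c,[[.545,.3155,.025],[.5285,.2917,.025]]).round().astype(int); print(u)
x,y=u[0]; 
r=ring(im,d,c,(x-55,y-50,x+55,y+55)); m=r.pop('m'); print(r,m.sum())
E
```

```text
13.8333 [0.4449 0.2583 0.1629] [-0.59  0.25  0.02  1.97 -0.03  0.88 -1.16] [0.4449 0.2585 0.1629]
10.341524379327893 0.05875824463240573
bolt px [325.77982133 208.91276931] [ 302  185   49   49 1903] tool [ 0.0558  0.0008 -0.061 ] med [ 0.056   0.0008 -0.0612] size [0.0165 0.0162 0.0044]
jaw x 0.075 1278 y -0.0056 0.0072 mid 0.0008 z -0.0584
jaw x 0.085 1289 y -0.0054 0.0068 mid 0.0007 z -0.0579
jaw x 0.095 1261 y -0.0047 0.006 mid 0.0007 z -0.0575
jaw x 0.105 1454 y -0.0051 0.0064 mid 0.0007 z -0.0572
jaw x 0.115 255 y -0.0052 0.0063 mid 0.0005 z -0.0568
handle plane [ 0.037  -0.0034 -0.0625] -0.06165469134792885
[[383 103]
 [381 138]]
{'zt': np.float64(0.025408175425555735), 'o': array([0.5444292 , 0.31515362]), 'rad': np.float64(0.023599528218208286), 'gap_deg': np.float64(-124.564498452356), 'back': np.float64(-0.025771240883040482), 'front': np.float64(0.03527652623072587), 'wid': np.float64(0.052828392444053594)} 1330
```

```bash
python3 -c "
from h import *
plan((.4512,.182,.03),55.1,8,.37,2.3)"
```

```text
now [0.4449 0.2585 0.1629] yaw 54.92 turn [ 0.1 -0.  -0.2]
[-8.0, 6.1, 16.3, 0.01, -0.0, -0.02, 0.37]
[-8.0, 6.1, 16.3, 0.01, -0.0, -0.02, 0.37]
[-8.0, 6.1, 16.3, 0.01, -0.0, -0.02, 0.37]
[-8.0, 6.1, 16.3, 0.01, -0.0, -0.02, 0.37]
[-8.0, 6.1, 16.3, 0.01, -0.0, -0.02, 0.37]
[-8.0, 6.1, 16.3, 0.01, -0.0, -0.02, 0.37]
[-8.0, 6.1, 16.3, 0.01, -0.0, -0.02, 0.37]
[-8.1, 6.1, 16.3, 0.01, -0.0, -0.02, 0.37]
```

>>> {"fn": "jog_arm", "kwargs": {
  "commands": [
    [-8, 6, 10, 0, 0, 0, 0.37],
    [-9, 7, 18, 0, 0, 0, 0.37],
    [-9, 7, 20, 0, 0, 0, 0.37],
    [-9, 7, 20, 0, 0, 0, 0.37],
    [-9, 7, 20, 0, 0, 0, 0.37],
    [-8, 6, 18, 0, 0, 0, 0.37],
    [-7, 5, 15, 0, 0, 0, 0.37],
    [-5, 4, 9, 0, 0, -0.2, 0.37]
  ]
}}

```text
time: 14.55
eef_pos: [0.4504, 0.1814, 0.0289]
tool_rot: [0.886, 0.463, 0.017, -0.009]
contact_force: [-0.1, -0.4, -0.9]
finger_gap: 0.0584
grip_force: 10.3
```

>>> {"fn": "jog_arm", "kwargs": {
  "commands": [
    [0, 0, 0, 0, 0, 0, 0.37],
    [0, 0, 0, 0, 0, 0, 0.37],
    [0, 0, 0, 0, 0, 0, 0.37],
    [0, 0, 0, 0, 0, 0, 0.37],
    [0, 0, 0, 0, 0, 0, 0.37],
    [0, 0, 0, 0, 0, 0, 0.37],
    [0, 0, 0, 0, 0, 0, 0.37],
    [0, 0, 0, 0, 0, 0, 0.37]
  ]
}}

```text
time: 15.22
eef_pos: [0.4513, 0.1835, 0.0307]
tool_rot: [0.886, 0.463, 0.018, -0.009]
contact_force: [0.4, -0.9, -1.5]
finger_gap: 0.0585
grip_force: 10.3
```

```bash
python3 - <<'E'
from meas import *
im,d,c=snap('w9'); held(im,d,c); s=ctrl.get_state(); print(s['contact_force'],s['grip_force'])
plan((.4512,.182,.0096),55.1,6,.37,2.3)
ct=cam("top"); im,d=ctrl.capture("top"); np.save("pics/top1.npy",d); cv2.imwrite("pics/top1.png",im)
cs=cam("side"); im2,d2=ctrl.capture("side"); np.save("pics/side1.npy",d2); cv2.imwrite("pics/side1.png",im2)
for nm,c,dd in(("top",ct,d),("side",cs,d2)):
    ys,xs=np.mgrid[0:480,0:640]; P=pts(c,np.c_[xs.ravel(),ys.ravel()],dd)
    n=np.array([.5279,.2913]); u=np.array([np.cos(np.radians(55.4)),np.sin(np.radians(55.4))]); v=np.array([-u[1],u[0]]); e=P[:,:2]-n; a=e@u; b=e@v
    for lo,hi in((-.06,-.04),(-.04,-.02),(-.02,0),(0,.02)):
        w=(a>lo)&(a<hi)&(abs(b)<.02)&(P[:,2]>.04)&(P[:,2]<.1)
        if w.sum(): print(nm,lo,w.sum(),"lat",b[w].min().round(4),b[w].max().round(4),b[w].mean().round(4),"amax",a[w].max().round(4),"z",P[w,2].min().round(4),np.median(P[w,2]).round(4),P[w,2].max().round(4))
E
```

```text
15.2167 [0.4513 0.1835 0.0307] [-0.45  0.42  0.03  2.12 -0.06  0.56 -0.98] [0.4512 0.1834 0.0306]
bolt px [325.7681388  208.91009464] [ 302  185   49   49 1902] tool [ 0.0557  0.0008 -0.0612] med [ 0.056   0.0008 -0.0612] size [0.0168 0.0161 0.005 ]
jaw x 0.075 1280 y -0.0059 0.007 mid 0.0006 z -0.0584
jaw x 0.085 1286 y -0.0054 0.0068 mid 0.0007 z -0.058
jaw x 0.095 1260 y -0.005 0.0061 mid 0.0006 z -0.0576
jaw x 0.105 1469 y -0.0052 0.0063 mid 0.0006 z -0.0572
jaw x 0.115 246 y -0.0052 0.0063 mid 0.0005 z -0.0568
handle plane [ 0.0687 -0.0045 -0.0633] -0.06161672791894432
[ 0.51908235  0.04233136 -2.33628005] 10.341963451355696
now [0.4512 0.1834 0.0306] yaw 55.23 turn [ 0.1 -0.   0.1]
[-0.3, 0.1, 3.5, 0.01, -0.01, 0.02, 0.37]
[-0.3, 0.1, 3.5, 0.01, -0.01, 0.02, 0.37]
[-0.3, 0.1, 3.5, 0.01, -0.01, 0.02, 0.37]
[-0.3, 0.1, 3.5, 0.01, -0.01, 0.02, 0.37]
[-0.3, 0.1, 3.5, 0.01, -0.01, 0.02, 0.37]
[-0.3, 0.1, 3.5, 0.01, -0.01, 0.02, 0.37]
top -0.06 8 lat -0.0045 0.0034 -0.0014 amax -0.0403 z 0.0845 0.0896 0.0926
top -0.04 34 lat -0.0043 0.0066 0.001 amax -0.0203 z 0.0794 0.09 0.095
top -0.02 47 lat -0.0074 0.0089 0.0004 amax -0.0002 z 0.042 0.089 0.0959
top 0 5 lat -0.0044 0.0045 -0.0004 amax 0.002 z 0.085 0.0881 0.0912
```

>>> {"fn": "jog_arm", "kwargs": {
  "commands": [
    [-1, 0.3, 5, 0, 0, 0, 0.37],
    [-0.5, 0.2, 5, 0, 0, 0, 0.37],
    [-0.2, 0, 4, 0, 0, 0, 0.37],
    [-0.1, 0, 3, 0, 0, 0, 0.37],
    [0, 0, 2, 0, 0, 0, 0.37],
    [0, 0, 0, 0, 0, 0, 0.37],
    [0, 0, 0, 0, 0, 0, 0.37],
    [0, 0, 0, 0, 0, 0, 0.37]
  ]
}}

```text
time: 16.03
eef_pos: [0.4511, 0.1821, 0.0114]
tool_rot: [0.886, 0.463, 0.018, -0.009]
contact_force: [0.7, -0.3, -0.6]
finger_gap: 0.0583
grip_force: 10.3
```

>>> {"fn": "jog_arm", "kwargs": {
  "commands": [
    [0, 0, 0.7, 0, 0, 0, 0.37],
    [0, 0, 0.7, 0, 0, 0, 0.37],
    [0, 0, 0.6, 0, 0, 0, 0.37],
    [0, 0, 0, 0, 0, 0, 0.37],
    [0, 0, 0, 0, 0, 0, 0.37],
    [0, 0, 0, 0, 0, 0, 0.37],
    [0, 0, 0, 0, 0, 0, 0.37],
    [0, 0, 0, 0, 0, 0, 0.37]
  ]
}}

```text
time: 16.7
eef_pos: [0.4511, 0.1821, 0.0094]
tool_rot: [0.886, 0.463, 0.018, -0.009]
contact_force: [-0.9, 0.1, -1.7]
finger_gap: 0.0582
grip_force: 10.3
```

```bash
python3 - <<'E'
from meas import *
im,d,c=snap('w10'); held(im,d,c); 
for i in range(3):
    s=ctrl.get_state(); print(s['eef_pos'].round(4),s['contact_force'].round(2),s['torque'].round(3)); ctrl.capture("wrist")
E
```

```text
16.7 [0.4511 0.1821 0.0094] [-0.45  0.46  0.03  2.13 -0.07  0.51 -0.97] [0.4511 0.1821 0.0094]
bolt px [326.03006329 208.70780591] [ 302  185   49   49 1896] tool [ 0.0555  0.0008 -0.0609] med [ 0.0561  0.0008 -0.0612] size [0.0167 0.0161 0.005 ]
jaw x 0.075 1278 y -0.0059 0.007 mid 0.0005 z -0.0584
jaw x 0.085 1280 y -0.0055 0.0068 mid 0.0007 z -0.0579
jaw x 0.095 1268 y -0.0049 0.0061 mid 0.0006 z -0.0574
jaw x 0.105 1458 y -0.0052 0.0063 mid 0.0005 z -0.0571
jaw x 0.115 253 y -0.0053 0.0064 mid 0.0005 z -0.0567
handle plane [ 0.0201 -0.0005 -0.0621] -0.06156050307165172
[0.4511 0.1821 0.0094] [-0.59  0.32 -1.13] [-0.036  0.015 -0.048]
[0.4511 0.1821 0.0094] [-0.61  0.66 -1.21] [-0.083  0.075  0.045]
[0.4511 0.1821 0.0094] [ 0.47  0.38 -1.96] [-0.077  0.068 -0.036]
```

>>> {"fn": "jog_arm", "kwargs": {
  "commands": [
    [0, 0, 0, 0, 0, 0, 0.33],
    [0, 0, -0.3, 0, 0, 0, 0.29],
    [0, 0, -0.3, 0, 0, 0, 0.25],
    [0, 0, -0.3, 0, 0, 0, 0.21],
    [0, 0, -0.3, 0, 0, 0, 0.17],
    [0, 0, -0.3, 0, 0, 0, 0.13],
    [0, 0, -0.3, 0, 0, 0, 0.1],
    [0, 0, 0, 0, 0, 0, 0.1]
  ]
}}

```text
time: 17.57
eef_pos: [0.451, 0.182, 0.0112]
tool_rot: [0.886, 0.463, 0.018, -0.009]
contact_force: [-0.7, 0.1, -2.5]
finger_gap: 0.0472
grip_force: 11.6
```

```bash
python3 - <<'E'
from meas import *
im,d,c=snap('w11'); held(im,d,c); pliers(im,d,c,(150,100,500,480)); s=ctrl.get_state(); print(s['eef_pos'].round(4),s['contact_force'].round(2),s['torque'].round(3))
E
```

```text
17.5667 [0.451  0.182  0.0112] [-0.45  0.46  0.03  2.13 -0.07  0.52 -0.97] [0.451  0.182  0.0112]
bolt px [325.799351  200.8783126] [ 302  177   49   49 1849] tool [ 0.058   0.0008 -0.0589] med [ 0.0583  0.0008 -0.0592] size [0.0166 0.0163 0.0046]
jaw x 0.075 1600 y -0.008 0.0092 mid 0.0006 z -0.0562
jaw x 0.085 1820 y -0.0082 0.0093 mid 0.0006 z -0.0555
jaw x 0.095 1910 y -0.0086 0.0097 mid 0.0005 z -0.0546
jaw x 0.105 2039 y -0.0101 0.011 mid 0.0005 z -0.0552
jaw x 0.115 455 y -0.0105 0.0114 mid 0.0005 z -0.055
handle plane [ 0.2242 -0.0029 -0.0653] -0.0599516703256616
handle 2744 (np.float32(0.43519253), np.float32(0.18971707)) dir 46.99 top z 0.0728 0.0726 ends [0.41251009 0.16539886] [0.45482099 0.21076108]
handle 2721 (np.float32(0.4650658), np.float32(0.16900143)) dir 63.73 top z 0.0728 0.0727 ends [0.45011554 0.13870969] [0.47780498 0.19481313]
cross [0.5203493 0.2810151] axis 55.36
[0.451  0.182  0.0112] [-0.29 -0.5  -0.69] [-0.062  0.034  0.005]
```

>>> {"fn": "jog_arm", "kwargs": {
  "commands": [
    [-0.7, 0, 0, 0, 0, 0, 0.09],
    [-0.6, 0, 0, 0, 0, 0, 0.07],
    [0, 0, -0.2, 0, 0, 0, 0.05],
    [0, 0, -0.2, 0, 0, 0, 0.03],
    [-0.2, 0, -0.2, 0, 0, 0, 0],
    [0, 0, -0.2, 0, 0, 0, -0.03],
    [-0.2, 0, -0.2, 0, 0, 0, -0.06],
    [0, 0, -0.1, 0, 0, 0, -0.09]
  ]
}}

```text
time: 18.28
eef_pos: [0.45, 0.1806, 0.0122]
tool_rot: [0.886, 0.463, 0.018, -0.009]
contact_force: [-0.2, 0.4, -2.1]
finger_gap: 0.039
grip_force: 14.7
```

>>> {"fn": "jog_arm", "kwargs": {
  "commands": [
    [-0.2, 0, -0.1, 0, 0, 0, -0.12],
    [0, 0, -0.2, 0, 0, 0, -0.15],
    [-0.2, 0, -0.1, 0, 0, 0, -0.18],
    [0, 0, -0.1, 0, 0, 0, -0.21],
    [-0.2, 0, -0.1, 0, 0, 0, -0.24],
    [0, 0, -0.1, 0, 0, 0, -0.27],
    [0, 0, -0.1, 0, 0, 0, -0.3],
    [0, 0, -0.1, 0, 0, 0, -0.33]
  ]
}}

```text
time: 18.95
eef_pos: [0.4496, 0.1801, 0.013]
tool_rot: [0.886, 0.463, 0.018, -0.009]
contact_force: [-1.0, -0.7, -2.0]
finger_gap: 0.0289
grip_force: 18.3
```

```bash
python3 - <<'E'
from meas import *
im,d,c=snap('w12'); held(im,d,c); pliers(im,d,c,(150,100,500,480)); s=ctrl.get_state(); print(s['eef_pos'].round(4),s['contact_force'].round(2),s['torque'].round(3),s['finger_gap'],s['grip_force'])
E
```

```text
18.95 [0.4496 0.1801 0.013 ] [-0.44  0.45  0.03  2.13 -0.07  0.52 -0.97] [0.4496 0.1801 0.0131]
bolt px [325.52027748 193.73639274] [ 302  170   49   49 1874] tool [ 0.0602  0.0008 -0.0589] med [ 0.0606  0.0008 -0.059 ] size [0.0167 0.0161 0.0049]
jaw x 0.075 2053 y -0.0112 0.0123 mid 0.0006 z -0.0563
jaw x 0.085 2090 y -0.0128 0.0139 mid 0.0005 z -0.0559
jaw x 0.095 1993 y -0.0144 0.0156 mid 0.0006 z -0.0556
jaw x 0.105 2195 y -0.0173 0.0183 mid 0.0005 z -0.0565
jaw x 0.115 389 y -0.0183 0.0184 mid 0.0001 z -0.0565
handle plane [ 0.1526 -0.0033 -0.0626] -0.05891674307898072
handle 2833 (np.float32(0.4397059), np.float32(0.18226838)) dir 54.84 top z 0.0728 0.0725 ends [0.42013795 0.15448972] [0.45724731 0.20717015]
handle 2833 (np.float32(0.45635712), np.float32(0.17036837)) dir 56.04 top z 0.0728 0.0725 ends [0.43753365 0.14242153] [0.47281385 0.19480136]
cross [1.0024195 0.9810964] axis 55.44
[0.4496 0.1801 0.0131] [-0.38 -0.12 -1.88] [-0.11   0.086 -0.011] 0.02922391113544595 18.34671825170517
```

>>> {"fn": "jog_arm", "kwargs": {
  "commands": [
    [0, 0, 0.4, 0, 0, 0, -0.33],
    [0, 0, 0.4, 0, 0, 0, -0.34],
    [0, 0, 0.4, 0, 0, 0, -0.35],
    [0, 0, 0.4, 0, 0, 0, -0.36],
    [0, 0, 0, 0, 0, 0, -0.4],
    [0, 0, 0, 0, 0, 0, -0.5],
    [0, 0, 0, 0, 0, 0, -0.7],
    [0, 0, 0, 0, 0, 0, -1]
  ]
}}

```text
time: 19.67
eef_pos: [0.4497, 0.1802, 0.0115]
tool_rot: [0.886, 0.463, 0.018, -0.009]
contact_force: [0.3, -0.9, -1.7]
finger_gap: 0.0264
grip_force: 59.9
```

```bash
python3 - <<'E'
from meas import *
im,d,c=snap('w13'); held(im,d,c); s=ctrl.get_state(); print(s['eef_pos'].round(4),s['contact_force'].round(2),s['torque'].round(3),s['finger_gap'],s['grip_force'])
E
```

```text
19.6667 [0.4497 0.1802 0.0115] [-0.44  0.46  0.03  2.13 -0.07  0.52 -0.97] [0.4497 0.1802 0.0115]
bolt px [326.13607257 193.17822839] [ 302  170   49   48 1874] tool [ 0.0605  0.0008 -0.0589] med [ 0.0608  0.0008 -0.059 ] size [0.0162 0.0162 0.0042]
jaw x 0.075 2082 y -0.0115 0.013 mid 0.0008 z -0.0564
jaw x 0.085 2103 y -0.013 0.0145 mid 0.0008 z -0.056
jaw x 0.095 2031 y -0.0149 0.0162 mid 0.0007 z -0.056
jaw x 0.105 2219 y -0.0177 0.0191 mid 0.0007 z -0.0568
jaw x 0.115 366 y -0.0188 0.0196 mid 0.0004 z -0.0567
handle plane [ 0.1383 -0.0043 -0.0621] -0.05881845909714316
[0.4497 0.1802 0.0115] [-0.12  0.47 -1.21] [-0.086  0.1    0.031] 0.02650087614966893 59.90183651447296
```

```bash
cat >> meas.py <<'E'
def level(im,d,c):
    ys,xs=np.mgrid[0:440,200:450]; uv=np.c_[xs.ravel(),ys.ravel()]; P=pts(c,uv,d); Q=intool(c,P); col=im[uv[:,1],uv[:,0]].astype(int); sat=col.max(1)-col.min(1)
    top=(Q[:,2]<-.048)&(Q[:,2]>-.07)&(np.abs(Q[:,1])<.03)
    f=R.from_matrix(c[1]@np.linalg.inv(np.array(ctrl.camera_params("wrist")["T_tool_cam"])[:3,:3])).as_matrix()[:,0]; f=f[:2]/np.linalg.norm(f[:2]); l=np.array([-f[1],f[0]])
    def fit(w,nm):
        X=P[w]; x0=X.mean(0); e=X[:,:2]-x0[:2]; A=np.c_[e@f,e@l,np.ones(len(e))]; k=np.ones(len(e),bool)
        for i in range(6):
            s=np.linalg.lstsq(A[k],X[k,2],rcond=None)[0]; r=X[:,2]-A@s; k=np.abs(r)<max(.0006,2*np.median(np.abs(r[k])))
        print(nm,k.sum(),"fwd slope deg",np.degrees(s[0]).round(2),"left slope",np.degrees(s[1]).round(2),"z",s[2].round(4),"tool",np.median(Q[w],0).round(3))
    fit(top&(sat<40)&(Q[:,0]>.08)&(Q[:,1]<-.001),"jawL"); fit(top&(sat<40)&(Q[:,0]>.08)&(Q[:,1]>.002),"jawR")
    fit(top&(sat>100)&(Q[:,1]<0)&(Q[:,0]>-.03),"hL"); fit(top&(sat>100)&(Q[:,1]>0)&(Q[:,0]>-.03),"hR"); fit(top&(sat>100),"H")
    fit(top&(np.hypot(Q[:,0]-.06,Q[:,1]-.0008)<.0075),"bolt")
E
python3 - <<'E'
from meas import *
for n in('w7','w10','w12','w13'): print(n); level(*load(n))
E
```

```text
w7
jawL 814 fwd slope deg -0.81 left slope -86.91 z 0.1152 tool [ 0.1   -0.003 -0.055]
jawR 1293 fwd slope deg -2.66 left slope 3.49 z 0.1178 tool [ 0.099  0.004 -0.057]
hL 1370 fwd slope deg -0.59 left slope 9.53 z 0.1234 tool [ 0.005 -0.021 -0.063]
hR 1397 fwd slope deg -0.19 left slope -10.58 z 0.1236 tool [ 0.004  0.023 -0.063]
H 2646 fwd slope deg -2.57 left slope -0.06 z 0.1236 tool [ 0.004 -0.006 -0.063]
bolt 903 fwd slope deg -10.75 left slope 0.29 z 0.1206 tool [ 0.06   0.001 -0.061]
w10
jawL 809 fwd slope deg 0.31 left slope -93.19 z 0.0685 tool [ 0.099 -0.003 -0.056]
jawR 1133 fwd slope deg -0.29 left slope 7.52 z 0.0711 tool [ 0.098  0.004 -0.058]
hL 1370 fwd slope deg 2.27 left slope 12.16 z 0.073 tool [ 0.005 -0.021 -0.063]
hR 1344 fwd slope deg 1.72 left slope -8.77 z 0.0731 tool [ 0.004  0.023 -0.063]
H 2806 fwd slope deg -0.42 left slope -0.07 z 0.0731 tool [ 0.004 -0.007 -0.063]
bolt 913 fwd slope deg -9.09 left slope -1.3 z 0.0724 tool [ 0.06   0.001 -0.061]
w12
jawL 1808 fwd slope deg 3.41 left slope 0.72 z 0.0695 tool [ 0.099 -0.01  -0.052]
jawR 2386 fwd slope de
[... 169 characters left out ...]
t slope -9.89 z 0.0728 tool [ 0.004  0.011 -0.06 ]
H 3050 fwd slope deg 1.52 left slope 0.01 z 0.0728 tool [ 0.001  0.002 -0.06 ]
bolt 1087 fwd slope deg 1.73 left slope 0.44 z 0.0745 tool [ 0.06   0.001 -0.059]
w13
jawL 1754 fwd slope deg 3.31 left slope 0.36 z 0.0681 tool [ 0.099 -0.01  -0.053]
jawR 2365 fwd slope deg 1.93 left slope -0.61 z 0.0726 tool [ 0.098  0.011 -0.057]
hL 1344 fwd slope deg 1.73 left slope 8.0 z 0.071 tool [ 0.004 -0.008 -0.059]
hR 1257 fwd slope deg 2.02 left slope -12.03 z 0.0711 tool [ 0.004  0.01  -0.059]
H 2877 fwd slope deg 1.88 left slope -0.2 z 0.071 tool [ 0.001  0.001 -0.059]
bolt 1038 fwd slope deg 2.05 left slope -0.53 z 0.073 tool [ 0.06   0.001 -0.059]
```

>>> {"fn": "jog_arm", "kwargs": {
  "commands": [
    [0, 0, -0.4, 0, -0.3, 0, -1],
    [0, 0, -0.4, 0, -0.3, 0, -1],
    [0, 0, -0.4, 0, -0.3, 0, -1],
    [0, 0, -0.4, 0, -0.3, 0, -1],
    [0, 0, -0.4, 0, -0.3, 0, -1],
    [0, 0, -0.4, 0, -0.3, 0, -1],
    [0, 0, 0, 0, 0, 0, -1],
    [0, 0, 0, 0, 0, 0, -1]
  ]
}}

```text
time: 20.38
eef_pos: [0.4498, 0.1804, 0.0139]
tool_rot: [0.886, 0.464, 0.004, -0.002]
contact_force: [-0.9, 0.1, -1.1]
finger_gap: 0.0263
grip_force: 59.9
```

```bash
python3 - <<'E'
from meas import *
im,d,c=snap('w14'); level(im,d,c); s=ctrl.get_state(); print(s['eef_pos'].round(4),s['contact_force'].round(2),s['torque'].round(3),s['finger_gap'],s['grip_force'])
E
```

```text
20.3833 [0.4498 0.1804 0.0139] [-0.47  0.47  0.05  2.11 -0.05  0.56 -1.  ] [0.4497 0.1803 0.0139]
jawL 1759 fwd slope deg 1.81 left slope -0.26 z 0.0676 tool [ 0.099 -0.01  -0.053]
jawR 2441 fwd slope deg 0.28 left slope -0.29 z 0.0722 tool [ 0.098  0.011 -0.057]
hL 1235 fwd slope deg 0.2 left slope 8.77 z 0.0734 tool [ 0.003 -0.008 -0.059]
hR 1277 fwd slope deg 0.15 left slope -10.13 z 0.0734 tool [ 0.003  0.01  -0.059]
H 2850 fwd slope deg 0.19 left slope -0.03 z 0.0735 tool [ 0.     0.001 -0.059]
bolt 1071 fwd slope deg 0.06 left slope -0.34 z 0.0737 tool [ 0.06   0.001 -0.059]
[0.4497 0.1803 0.0139] [ 0.7  -0.12 -2.27] [0.001 0.034 0.039] 0.02666027515126488 59.94297802448273
```

>>> {"fn": "jog_arm", "kwargs": {
  "commands": [
    [0, 0, 0.3, 0, 0, 0, -1],
    [0, 0, 0.3, 0, 0, 0, -1],
    [0, 0, 0.3, 0, 0, 0, -1],
    [0, 0, 0, 0, 0, 0, -1],
    [0, 0, 0, 0, 0, 0, -1],
    [0, 0, 0, 0, 0, 0, -1],
    [0, 0, 0, 0, 0, 0, -1],
    [0, 0, 0, 0, 0, 0, -1]
  ]
}}

```text
time: 21.1
eef_pos: [0.4496, 0.1801, 0.013]
tool_rot: [0.886, 0.463, 0.004, -0.002]
contact_force: [-0.5, 0.6, -1.7]
finger_gap: 0.0266
grip_force: 59.9
```

```bash
python3 - <<'E'
from meas import *
for i in range(3):
    s=ctrl.get_state(); print(s['time'],s['eef_pos'].round(4),s['contact_force'].round(2),s['torque'].round(3)); ctrl.capture("wrist")
E
```

```text
21.1 [0.4496 0.1801 0.013 ] [-0.49  0.56 -1.73] [-0.03   0.032  0.023]
21.15 [0.4496 0.1801 0.013 ] [ 0.24 -0.19 -1.64] [-0.003  0.053 -0.019]
21.2 [0.4496 0.1801 0.013 ] [-0.19 -0.33 -0.1 ] [-0.051  0.024 -0.02 ]
```

>>> {"fn": "jog_arm", "kwargs": {
  "commands": [
    [0, 0, 0.2, 0, 0, 0, -1],
    [0, 0, 0.2, 0, 0, 0, -1],
    [0, 0, 0.2, 0, 0, 0, -1],
    [0, 0, 0.2, 0, 0, 0, -1],
    [0, 0, 0, 0, 0, 0, -1],
    [0, 0, 0, 0, 0, 0, -1],
    [0, 0, 0, 0, 0, 0, -1],
    [0, 0, 0, 0, 0, 0, -1]
  ]
}}

```text
time: 21.92
eef_pos: [0.4497, 0.1801, 0.0122]
tool_rot: [0.886, 0.463, 0.004, -0.002]
contact_force: [-0.5, -0.8, -0.8]
finger_gap: 0.0265
grip_force: 60.0
```

```bash
python3 - <<'E'
from meas import *
for i in range(3):
    s=ctrl.get_state(); print(s['time'],s['eef_pos'].round(4),s['contact_force'].round(2),s['torque'].round(3)); ctrl.capture("wrist")
E
```

```text
21.9167 [0.4497 0.1801 0.0122] [-0.54 -0.82 -0.76] [-0.074  0.047 -0.016]
21.9667 [0.4497 0.1801 0.0122] [-0.73  0.02 -0.79] [-0.053  0.061 -0.011]
22.0167 [0.4497 0.18   0.0122] [ 0.1  -0.57  0.35] [-0.101  0.004  0.022]
```

>>> {"fn": "jog_arm", "kwargs": {
  "commands": [
    [0, 0, -1, 0, 0, 0, -1],
    [0, 0, -2, 0, 0, 0, -1],
    [0, 0, -3, 0, 0, 0, -1],
    [0, 0, -5, 0, 0, 0, -1],
    [0, 0, -7, 0, 0, 0, -1],
    [0, 0, -8, 0, 0, 0, -1],
    [0, 0, -8, 0, 0, 0, -1],
    [0, 0, -8, 0, 0, 0, -1]
  ]
}}

```text
time: 22.73
eef_pos: [0.4496, 0.1799, 0.0553]
tool_rot: [0.886, 0.463, 0.005, -0.002]
contact_force: [0.1, 0.2, -1.3]
finger_gap: 0.0266
grip_force: 59.9
```

>>> {"fn": "jog_arm", "kwargs": {
  "commands": [
    [0, 0, -8, 0, 0, 0, -1],
    [0, 0, -8, 0, 0, 0, -1],
    [0, 0, -8, 0, 0, 0, -1],
    [0, 0, -5, 0, 0, 0, -1],
    [0, 0, 0, 0, 0, 0, -1],
    [0, 0, 0, 0, 0, 0, -1],
    [0, 0, 0, 0, 0, 0, -1],
    [0, 0, 0, 0, 0, 0, -1]
  ]
}}

```text
time: 23.4
eef_pos: [0.4488, 0.1794, 0.0827]
tool_rot: [0.886, 0.463, 0.004, -0.002]
contact_force: [-0.3, 1.3, -1.2]
finger_gap: 0.0266
grip_force: 59.9
```

```bash
python3 - <<'E'
from meas import *
im,d,c=snap('w15'); level(im,d,c); s=ctrl.get_state(); print(s['contact_force'].round(2),s['grip_force'])
ims={}
for n in("top","side"):
    cc=cam(n); im,d=ctrl.capture(n); cv2.imwrite(f"pics/{n}2.png",im); np.save(f"pics/{n}2.npy",d)
    g=cv2.cvtColor(im,cv2.COLOR_BGR2GRAY); ys,xs=np.mgrid[0:480,0:640]; uv=np.c_[xs.ravel(),ys.ravel()]; P=pts(cc,uv,d); gg=g[uv[:,1],uv[:,0]]
    o=np.array([.5444,.3152]); near=np.hypot(*(P[:,:2]-o).T)<.05
    w=near&(gg<80)
    Q=P[w]; print(n,"dark",w.sum())
    for lo in np.arange(0,.15,.01):
        k=(Q[:,2]>=lo)&(Q[:,2]<lo+.01)
        if k.sum()>2: print("  z",lo.round(2),k.sum(),Q[k].mean(0).round(4),Q[k].min(0).round(3),Q[k].max(0).round(3), "px",uv[w][k].mean(0))
E
```

```text
23.4 [0.4488 0.1794 0.0827] [-0.48  0.34  0.06  2.08 -0.03  0.72 -1.01] [0.4488 0.1794 0.0826]
jawL 1760 fwd slope deg 1.44 left slope 0.58 z 0.136 tool [ 0.099 -0.01  -0.053]
jawR 2383 fwd slope deg 0.07 left slope -0.07 z 0.1406 tool [ 0.098  0.011 -0.057]
hL 1390 fwd slope deg -0.19 left slope 7.08 z 0.1422 tool [ 0.004 -0.008 -0.059]
hR 1393 fwd slope deg 0.17 left slope -13.49 z 0.1422 tool [ 0.003  0.01  -0.059]
H 3118 fwd slope deg 0.03 left slope -0.04 z 0.1422 tool [ 0.001  0.002 -0.059]
bolt 1074 fwd slope deg 0.23 left slope -0.15 z 0.1421 tool [ 0.06   0.001 -0.059]
[ 0.55 -0.76 -2.  ] 59.90859031677246
top dark 38
  z 0.08 22 [0.5508 0.3292 0.0863] [0.514 0.298 0.081] [0.569 0.34  0.089] px [183.90909091 233.        ]
  z 0.09 14 [0.5399 0.3235 0.0918] [0.517 0.274 0.09 ] [0.566 0.338 0.094] px [185.57142857 237.        ]
side dark 143
  z 0.08 8 [0.5551 0.3059 0.0881] [0.542 0.278 0.086] [0.564 0.333 0.09 ] px [272.625 182.375]
  z 0.09 7 [0.5511 0.2829 0.0917] [0.541 0.271 0.09 ] [0.564 0.307 0.094] px [274.85714286 184.14285714]
```

```bash
python3 - <<'E'
from meas import *
u=np.array([np.cos(np.radians(55.4)),np.sin(np.radians(55.4))]); v=np.array([-u[1],u[0]]); n0=np.array([.4488,.1794])+ .137*u
for n in("top","side"):
    c=cam(n); im=cv2.imread(f"pics/{n}2.png"); d=np.load(f"pics/{n}2.npy"); g=cv2.cvtColor(im,cv2.COLOR_BGR2GRAY)
    ys,xs=np.mgrid[0:480,0:640]; uv=np.c_[xs.ravel(),ys.ravel()]; P=pts(c,uv,d); e=P[:,:2]-n0; a=e@u; b=e@v; gg=g[uv[:,1],uv[:,0]]
    w=(a>-.02)&(a<.07)&(abs(b)<.045)&(P[:,2]>.06)&(P[:,2]<.12)&(gg<90)
    for t in np.argsort(a[w])[::2]: print(n,uv[w][t],gg[w][t],a[w][t].round(4),b[w][t].round(4),P[w][t,2].round(4))
    j=(a>-.07)&(a<.0)&(abs(b)<.03)&(P[:,2]>.11)&(P[:,2]<.2)&(gg>120); A=np.c_[a[j],np.ones(j.sum())]; print("jaw",j.sum(),np.linalg.lstsq(A,P[j,2],rcond=None)[0],np.median(P[j,2]))
E
```

```text
top [204 234] 67 -0.0038 -0.0262 0.1044
top [205 234] 75 -0.0031 -0.0274 0.092
top [203 232] 85 0.0045 -0.0287 0.0905
top [200 230] 85 0.0136 -0.0286 0.0912
top [198 228] 80 0.02 -0.0299 0.0945
top [183 245] 71 0.0267 0.0272 0.092
top [182 245] 75 0.0287 0.0286 0.0923
top [195 226] 89 0.031 -0.0297 0.0877
top [181 243] 62 0.0339 0.0259 0.0918
top [193 226] 83 0.0355 -0.0268 0.0865
top [180 242] 81 0.0378 0.0253 0.0905
top [180 241] 61 0.0394 0.0233 0.0901
top [180 240] 61 0.042 0.0214 0.0858
top [189 226] 64 0.0439 -0.021 0.0868
top [188 227] 82 0.0451 -0.0174 0.0846
top [187 227] 59 0.0461 -0.0161 0.0887
top [180 236] 56 0.0466 0.0127 0.0917
top [188 226] 67 0.0468 -0.0195 0.084
top [186 227] 67 0.0475 -0.0147 0.0917
top [185 228] 56 0.048 -0.0112 0.0919
top [181 234] 57 0.0485 0.0073 0.0878
top [184 229] 61 0.0488 -0.0076 0.0913
top [183 232] 77 0.0489 0.0005 0.0814
top [180 235] 59 0.0493 0.0109 0.087
top [181 233] 59 0.0501 0.0053 0.0871
jaw 76 [-0.03389472  0.13729725] 0.13811853023015286
side [275 186] 35 -0.0072 -0.0275 0.0917
side [273 185] 56 -0.0049 -0.0214 0.094
side [275 185] 45 -0.0018 -0.0269 0.0925
side [276 185] 73 0.0067 -0.0286 0.0887
side [277 183] 32 0.0191 -0.0302 0.0897
side [276 182] 42 0.0241 -0.0266 0.0907
side [275 182] 30 0.0344 -0.022 0.0861
side [267 180] 44 0.0471 0.0042 0.0873
jaw 29 [-0.12246965  0.130241  ] 0.1343683766944741
```

```bash
python3 -c "
from h import *
plan((.438,-.256,.2),0,20,-1,.2)"
```

```text
now [0.4489 0.1795 0.0828] yaw 55.21 turn [-0.3 -0.3 55.2]
[-18.1, 12.0, -6.0, -0.01, -0.01, 2.76, -1]
[-17.5, 12.8, -6.0, -0.01, -0.01, 2.76, -1]
[-16.9, 13.7, -6.0, -0.01, -0.01, 2.76, -1]
[-16.2, 14.5, -6.0, -0.01, -0.01, 2.76, -1]
[-15.5, 15.2, -6.0, -0.01, -0.01, 2.76, -1]
[-14.8, 16.0, -6.0, -0.01, -0.01, 2.76, -1]
[-14.0, 16.7, -6.0, -0.01, -0.01, 2.76, -1]
[-13.2, 17.3, -6.0, -0.01, -0.01, 2.76, -1]
[-12.3, 17.9, -5.9, -0.01, -0.01, 2.76, -1]
[-11.4, 18.5, -5.9, -0.01, -0.01, 2.76, -1]
[-10.5, 19.0, -5.9, -0.01, -0.01, 2.76, -1]
[-9.6, 19.5, -5.9, -0.01, -0.01, 2.76, -1]
[-8.7, 20.0, -5.9, -0.01, -0.01, 2.76, -1]
[-7.7, 20.4, -5.9, -0.01, -0.01, 2.76, -1]
[-6.7, 20.7, -5.9, -0.01, -0.01, 2.76, -1]
[-5.7, 21.0, -5.9, -0.01, -0.01, 2.76, -1]
[-4.7, 21.3, -5.9, -0.01, -0.01, 2.76, -1]
[-3.7, 21.5, -5.9, -0.01, -0.01, 2.76, -1]
[-2.6, 21.6, -5.9, -0.01, -0.01, 2.76, -1]
[-1.6, 21.7, -5.9, -0.01, -0.01, 2.76, -1]
```

>>> {"fn": "jog_arm", "kwargs": {
  "commands": [
    [-6, 4, -4, 0, 0, 1, -1],
    [-12, 8, -9, 0, 0, 1.8, -1],
    [-18, 12, -12, 0, 0, 2.7, -1],
    [-17.5, 13, -12, 0, 0, 2.7, -1],
    [-17, 14, -12, 0, 0, 2.7, -1],
    [-16, 14.5, -12, 0, 0, 2.7, -1],
    [-15.5, 15, -12, 0, 0, 2.7, -1],
    [-15, 16, -12, 0, 0, 2.7, -1]
  ]
}}

```text
time: 24.22
eef_pos: [0.4386, 0.0247, 0.1683]
tool_rot: [0.951, 0.308, 0.004, -0.002]
contact_force: [0.8, -1.1, -1.9]
finger_gap: 0.0266
grip_force: 59.9
```

>>> {"fn": "jog_arm", "kwargs": {
  "commands": [
    [-14, 16.5, -10, 0, 0, 2.7, -1],
    [-13, 17, -8, 0, 0, 2.7, -1],
    [-12, 18, -6, 0, 0, 2.7, -1],
    [-11.5, 18.5, -4, 0, 0, 2.7, -1],
    [-10.5, 19, -3, 0, 0, 2.7, -1],
    [-9.5, 19.5, 0, 0, 0, 2.7, -1],
    [-8.5, 20, 0, 0, 0, 2.7, -1],
    [-7.5, 20.5, 0, 0, 0, 2.7, -1]
  ]
}}

```text
time: 24.88
eef_pos: [0.4276, -0.1483, 0.1976]
tool_rot: [0.992, 0.124, 0.004, -0.003]
contact_force: [0.5, 0.3, -1.7]
finger_gap: 0.0263
grip_force: 59.9
```

>>> {"fn": "jog_arm", "kwargs": {
  "commands": [
    [-6.5, 20.5, 0, 0, 0, 2.7, -1],
    [-5.5, 21, 0, 0, 0, 2.7, -1],
    [-4.5, 21, 0, 0, 0, 2.7, -1],
    [-3.5, 21, 0, 0, 0, 2.7, -1],
    [-2.5, 18, 0, 0, 0, 2.4, -1],
    [-1.5, 13, 0, 0, 0, 1.6, -1],
    [-1, 7, 0, 0, 0, 0.8, -1],
    [0, 0, 0, 0, 0, 0, -1]
  ]
}}

```text
time: 25.55
eef_pos: [0.4201, -0.2719, 0.1961]
tool_rot: [1.0, -0.01, 0.003, -0.003]
contact_force: [-0.5, 1.0, -1.4]
finger_gap: 0.0267
grip_force: 59.9
```

>>> {"fn": "jog_arm", "kwargs": {
  "commands": [
    [0, 0, 0, 0, 0, 0, -1],
    [0, 0, 0, 0, 0, 0, -1],
    [0, 0, 0, 0, 0, 0, -1],
    [0, 0, 0, 0, 0, 0, -1],
    [0, 0, 0, 0, 0, 0, -1],
    [0, 0, 0, 0, 0, 0, -1],
    [0, 0, 0, 0, 0, 0, -1],
    [0, 0, 0, 0, 0, 0, -1]
  ]
}}

```text
time: 26.22
eef_pos: [0.421, -0.2701, 0.1959]
tool_rot: [1.0, -0.009, 0.003, -0.003]
contact_force: [0.6, 0.0, -1.2]
finger_gap: 0.0266
grip_force: 59.9
```

```bash
cat > rs.py <<'E'
from meas import *
def ringpts(n,tag,n0,yaw,zr):
    u=np.array([np.cos(np.radians(yaw)),np.sin(np.radians(yaw))]); v=np.array([-u[1],u[0]])
    c=cam(n); im,d=ctrl.capture(n); cv2.imwrite(f"pics/{n}{tag}.png",im); np.save(f"pics/{n}{tag}.npy",d); g=cv2.cvtColor(im,cv2.COLOR_BGR2GRAY)
    ys,xs=np.mgrid[0:480,0:640]; uv=np.c_[xs.ravel(),ys.ravel()]; P=pts(c,uv,d); e=P[:,:2]-n0; a=e@u; b=e@v; gg=g[uv[:,1],uv[:,0]]
    w=(a>-.015)&(a<.07)&(abs(b)<.045)&(abs(P[:,2]-zr)<.015)&(gg<90); A=np.c_[a[w],b[w],np.ones(w.sum())]; s=np.linalg.lstsq(A,P[w,2],rcond=None)[0]
    print(n,w.sum(),"plane (a,b,0)",s.round(4),"a max",a[w].max().round(4),"b",b[w].min().round(4),b[w].max().round(4))
E
python3 - <<'E'
from rs import *
im,d,c=snap('w16'); level(im,d,c); s=ctrl.get_state(); print(s['contact_force'].round(2),s['grip_force'])
x0=R.from_quat(s['tool_rot']).as_matrix()[:,0]; yaw=np.degrees(np.arctan2(x0[1],x0[0])); print(yaw)
held(im,d,c)
u=proj(c,[[.538,-.311,.085]])[0].astype(int); print(u); spin(im,d,c,(u[0]-60,max(0,u[1]-60),u[0]+60,u[1]+60))
p=s['eef_pos']; uu=np.array([np.cos(np.radians(yaw)),np.sin(np.radians(yaw))])
for n in("top","side"): ringpts(n,"3",p[:2]+.1376*uu,yaw,p[2]+.01)
E
```

```text
26.2167 [ 0.421  -0.2701  0.1959] [ 0.07  0.23  0.52  1.95 -0.14  0.99 -0.93] [ 0.421  -0.2701  0.1959]
jawL 1862 fwd slope deg 1.4 left slope 0.47 z 0.2491 tool [ 0.099 -0.01  -0.053]
jawR 2443 fwd slope deg 0.02 left slope 0.64 z 0.2535 tool [ 0.099  0.011 -0.057]
hL 1326 fwd slope deg -0.26 left slope 10.01 z 0.2554 tool [ 0.004 -0.008 -0.059]
hR 1287 fwd slope deg -0.06 left slope -11.01 z 0.2553 tool [ 0.004  0.01  -0.059]
H 2870 fwd slope deg -0.14 left slope 0.25 z 0.2554 tool [ 0.002  0.001 -0.059]
bolt 1023 fwd slope deg 0.49 left slope 0.32 z 0.2552 tool [ 0.06   0.001 -0.059]
[-0.34  0.66 -2.53] 59.90496039390564
-0.976039401738072
bolt px [326.11152815 192.94048257] [ 302  170   49   48 1865] tool [ 0.0614  0.0007 -0.0589] med [ 0.0618  0.0006 -0.0589] size [0.0162 0.0163 0.0043]
jaw x 0.075 2028 y -0.0114 0.0125 mid 0.0005 z -0.0563
jaw x 0.085 2121 y -0.013 0.0143 mid 0.0006 z -0.0559
jaw x 0.095 2025 y -0.0148 0.016 mid 0.0006 z -0.0558
jaw x 0.105 2179 y -0.0176 0.0185 mid 0.0005 z -0.0566
jaw x 0.115 579 y -0.0189 0.0196 mid 0.0003 z -0.0567
handle plane [ 0.1283 -0.0073 -0.0619] -0.058751481719271505
[378  75]
spindle end z 0.08526214602347837 circ 0.5377863645553589 -0.31218236684799194 0.022330906242132187 fit [ 0.53679302 -0.31734516] 0.018316454885898194
top 104 plane (a,b,0) [-0.1099 -0.0121  0.2054] a max 0.0507 b -0.0301 0.0305
side 114 plane (a,b,0) [-0.0933 -0.0066  0.2034] a max 0.0516 b -0.0332 0.03
```

```bash
cat > tilt.py <<'E'
from meas import *
import sys
def tilt(n,tag,p,yaw,zr):
    u=np.array([np.cos(np.radians(yaw)),np.sin(np.radians(yaw))]); v=np.array([-u[1],u[0]]); n0=np.array(p[:2])+.1376*u
    c=cam(n); im=cv2.imread(f"pics/{n}{tag}.png"); d=np.load(f"pics/{n}{tag}.npy"); g=cv2.cvtColor(im,cv2.COLOR_BGR2GRAY)
    ys,xs=np.mgrid[0:480,0:640]; uv=np.c_[xs.ravel(),ys.ravel()]; P=pts(c,uv,d); e=P[:,:2]-n0; a=e@u; b=e@v; gg=g[uv[:,1],uv[:,0]]
    w=(a>-.015)&(a<.07)&(abs(b)<.045)&(abs(P[:,2]-zr)<.02)&(gg<70)
    for lo in np.arange(-.015,.06,.01):
        k=w&(a>=lo)&(a<lo+.01)
        if k.sum()>2: print(n,lo.round(3),k.sum(),"z med",np.median(P[k,2]).round(4),"q25,75",np.percentile(P[k,2],[25,75]).round(4),"|b|",b[k].min().round(3),b[k].max().round(3))
    k=w.copy()
    A=np.c_[a,b,np.ones(len(a))]
    for i in range(6): s=np.linalg.lstsq(A[k],P[k,2],rcond=None)[0]; r=P[:,2]-A@s; k=w&(abs(r)<max(.0015,2*np.median(abs(r[k]))))
    print("  slope deg",np.degrees(s[0]).round(2),np.degrees(s[1]).round(2),s[2].round(4),k.sum())
    q=(abs(b)<.15)&(abs(a-.02)<.1)&(abs(P[:,2])<.006)
    s=np.linalg.lstsq(A[q],P[q,2],rcond=None)[0]; print("  bench",np.degrees(s[:2]).round(2),s[2].round(4),q.sum())
    q=(abs(b)<.03)&(a>-.08)&(a<.0)&(P[:,2]>zr+.03)&(P[:,2]<zr+.06)&(gg>100)
    s=np.linalg.lstsq(A[q],P[q,2],rcond=None)[0]; print("  jaw",np.degrees(s[:2]).round(2),s[2].round(4),q.sum())
E
python3 - <<'E'
from tilt import *
for n in("top","side"): tilt(n,"2",(.4488,.1794),55.2,.09); tilt(n,"3",(.421,-.2701),-.98,.204)
E
```

```text
top 0.035 4 z med 0.0872 q25,75 [0.0866 0.0882] |b| -0.02 0.024
top 0.045 15 z med 0.0875 q25,75 [0.0855 0.09  ] |b| -0.019 0.018
  slope deg -16.89 -2.66 0.1018 12
  bench [-0.08  0.03] -0.0015 4155
  jaw [-2.31 -0.62] 0.137 79
top -0.005 10 z med 0.2042 q25,75 [0.2028 0.2073] |b| 0.023 0.029
top 0.005 6 z med 0.2053 q25,75 [0.2016 0.2079] |b| -0.025 0.029
top 0.015 12 z med 0.2042 q25,75 [0.2027 0.205 ] |b| -0.03 0.03
top 0.025 11 z med 0.2039 q25,75 [0.2008 0.2046] |b| -0.03 0.029
top 0.035 15 z med 0.2004 q25,75 [0.1989 0.2033] |b| -0.027 0.026
top 0.045 20 z med 0.1995 q25,75 [0.1985 0.2001] |b| -0.018 0.018
  slope deg -7.92 -1.62 0.2064 60
  bench [-0.   -0.01] -0.0014 4298
  jaw [ 0.36 -5.22] 0.2498 288
side -0.015 3 z med 0.0917 q25,75 [0.0916 0.0928] |b| -0.027 -0.021
side 0.015 3 z med 0.0897 q25,75 [0.0892 0.0902] |b| -0.03 -0.026
side 0.045 3 z med 0.0873 q25,75 [0.087  0.0874] |b| -0.001 0.005
  slope deg -3.68 -2.57 0.0903 11
  bench [-0.11 -0.16] -0.0022 1572
  jaw [-10.01 -14.41] 0.1269 34
side -0.015 7 z med 0.205 q25,75 [0.2042 0.2058] |b| -0.029 0.025
side -0.005 13 z med 0.2037 q25,75 [0.202  0.2047] |b| -0.033 0.027
side 0.005 11 z med 0.2018 q25,75 [0.201  0.2026] |b| -0.032 0.026
side 0.015 16 z med 0.2018 q25,75 [0.1993 0.2028] |b| -0.033 0.027
side 0.025 11 z med 0.2003 q25,75 [0.1993 0.2015] |b| -0.032 0.025
side 0.035 26 z med 0.1993 q25,75 [0.1987 0.2006] |b| -0.025 0.022
side 0.045 11 z med 0.2003 q25,75 [0.1995 0.2009] |b| -0.014 0.012
  slope deg -5.51 -1.9 0.2038 61
  bench [-0.18 -0.03] -0.0022 4116
  jaw [-4.21 -0.08] 0.245 292
```

>>> {"fn": "jog_arm", "kwargs": {
  "commands": [
    [1, -5, 0, 0, 0.5, 0, -1],
    [1, -8, 0, 0, 1, 0, -1],
    [1, -8, 0, 0, 1, 0, -1],
    [1, -8, 0, 0, 1, 0, -1],
    [0, -6, 0, 0, 1, 0, -1],
    [0, -3, 0, 0, 0.5, 0, -1],
    [0, 0, 0, 0, 0, 0, -1],
    [0, 0, 0, 0, 0, 0, -1]
  ]
}}

```text
time: 27.03
eef_pos: [0.4256, -0.2321, 0.1966]
tool_rot: [0.999, -0.009, 0.047, -0.003]
contact_force: [0.5, 0.3, -1.8]
finger_gap: 0.0268
grip_force: 59.9
```

>>> {"fn": "jog_arm", "kwargs": {
  "commands": [
    [0, 0, 0, 0, 0, 0, -1],
    [0, 0, 0, 0, 0, 0, -1],
    [0, 0, 0, 0, 0, 0, -1],
    [0, 0, 0, 0, 0, 0, -1],
    [0, 0, 0, 0, 0, 0, -1],
    [0, 0, 0, 0, 0, 0, -1],
    [0, 0, 0, 0, 0, 0, -1],
    [0, 0, 0, 0, 0, 0, -1]
  ]
}}

```text
time: 27.7
eef_pos: [0.4256, -0.2323, 0.1962]
tool_rot: [0.999, -0.009, 0.047, -0.003]
contact_force: [-0.1, 0.7, -1.6]
finger_gap: 0.0266
grip_force: 59.9
```

```bash
cat >> meas.py <<'E'
def spin2(im,d,c,g=(.538,-.312)):
    ys,xs=np.mgrid[0:300,0:640]; uv=np.c_[xs.ravel(),ys.ravel()]; P=pts(c,uv,d); r=np.hypot(P[:,0]-g[0],P[:,1]-g[1])
    w=(r<.03)&(P[:,2]>.06)&(P[:,2]<.095); t=w&(P[:,2]>.0835)&(r<.021); print("flat z",np.median(P[t,2]).round(4),t.sum(),"px",uv[t].mean(0).round(0),uv[t].min(0),uv[t].max(0))
    for z0,z1 in((.083,.09),(.0805,.0825),(.062,.079)):
        k=w&(P[:,2]>z0)&(P[:,2]<z1); q=P[k][:,:2]
        if k.sum()<10: continue
        A=np.c_[2*q,np.ones(len(q))]; s=np.linalg.lstsq(A,(q**2).sum(1),rcond=None)[0]; print(z0,k.sum(),"mean",q.mean(0).round(4),"bbox mid",((q.min(0)+q.max(0))/2).round(4),"ext",np.ptp(q,axis=0).round(4),"circ",s[:2].round(4),np.sqrt(s[2]+s[:2]@s[:2]).round(4))
        (cx,cy),rr=cv2.minEnclosingCircle(q.astype(np.float32)); print("   mec",round(cx,4),round(cy,4),round(rr,4))
E
python3 - <<'E'
from rs import *
from tilt import tilt
print('w2');spin2(*load('w2'))
im,d,c=snap('w17'); held(im,d,c); spin2(im,d,c); level(im,d,c)
s=ctrl.get_state(); x0=R.from_quat(s['tool_rot']).as_matrix()[:,0]; yaw=np.degrees(np.arctan2(x0[1],x0[0])); print(yaw,np.degrees(np.arcsin(x0[2])),s['eef_pos'])
p=s['eef_pos']; uu=np.array([np.cos(np.radians(yaw)),np.sin(np.radians(yaw))])
for n in("top","side"): ringpts(n,"4",p[:2]+.1376*uu,yaw,p[2]+.022); tilt(n,"4",p,yaw,p[2]+.022)
E
```

```text
w2
flat z 0.0855 2003 px [473.  99.] [448  73] [497 126]
0.083 2116 mean [ 0.5384 -0.3117] bbox mid [ 0.5385 -0.3123] ext [0.0436 0.043 ] circ [ 0.5382 -0.3119] 0.0148
   mec 0.5382 -0.3119 0.0224
0.0805 203 mean [ 0.5381 -0.3063] bbox mid [ 0.5383 -0.3127] ext [0.0447 0.0454] circ [ 0.5382 -0.3127] 0.0219
   mec 0.5382 -0.3127 0.0229
0.062 299 mean [ 0.5362 -0.2943] bbox mid [ 0.5374 -0.2994] ext [0.0435 0.0195] circ [ 0.5383 -0.3127] 0.0225
   mec 0.5374 -0.3068 0.022
27.7 [ 0.4256 -0.2323  0.1962] [ 0.03  0.13  0.5   2.05 -0.15  0.9  -0.98] [ 0.4256 -0.2322  0.1962]
bolt px [326.19230769 193.12980769] [ 302  170   49   48 1872] tool [ 0.0613  0.0006 -0.0587] med [ 0.0618  0.0006 -0.0589] size [0.0165 0.0161 0.0047]
jaw x 0.075 2044 y -0.0114 0.0127 mid 0.0006 z -0.0563
jaw x 0.085 2095 y -0.013 0.0144 mid 0.0007 z -0.0558
jaw x 0.095 2020 y -0.0149 0.0158 mid 0.0005 z -0.0558
jaw x 0.105 2186 y -0.0176 0.0187 mid 0.0005 z -0.0566
jaw x 0.115 581 y -0.019 0.0194 mid 0.0002 z -0.0566
handle plane [ 0.1167 -0.0008 -0.0617] -0.05880916554005225
flat z 0.0854 2203 px [425.  96.] [398  
[... 1501 characters left out ...]
ch [-0.07 -0.03] -0.0014 4497
  jaw [ 4.77 -2.51] 0.262 285
side 101 plane (a,b,0) [-0.0093 -0.0009  0.2158] a max 0.0468 b -0.0335 0.028
side -0.015 9 z med 0.216 q25,75 [0.2152 0.2178] |b| -0.032 0.026
side -0.005 12 z med 0.2161 q25,75 [0.2155 0.2168] |b| -0.033 0.023
side 0.005 12 z med 0.2164 q25,75 [0.2149 0.2167] |b| -0.033 0.026
side 0.015 11 z med 0.2151 q25,75 [0.2144 0.2155] |b| -0.034 0.027
side 0.025 8 z med 0.2168 q25,75 [0.215  0.2179] |b| -0.032 0.019
side 0.035 26 z med 0.2156 q25,75 [0.2142 0.2167] |b| -0.025 0.022
side 0.045 4 z med 0.2165 q25,75 [0.2157 0.2167] |b| -0.01 0.0
  slope deg 0.43 -0.16 0.2159 51
  bench [-0.15 -0.08] -0.0022 3571
  jaw [ 1.54 -0.62] 0.2585 266
```

```bash
python3 -c "
from h import *
plan((.3787,-.3098,.125),-1,6,-1,5.33)"
```

```text
now [ 0.4256 -0.2322  0.1963] yaw -1.02 turn [-0.4 -0.  -0. ]
[-8.7, 13.1, 11.0, -0.07, -0.0, -0.0, -1]
[-8.7, 13.1, 11.0, -0.07, -0.0, -0.0, -1]
[-8.7, 13.1, 11.1, -0.07, -0.0, -0.0, -1]
[-8.7, 13.1, 11.1, -0.07, -0.0, -0.0, -1]
[-8.7, 13.1, 11.1, -0.07, -0.0, -0.0, -1]
[-8.7, 13.1, 11.1, -0.07, -0.0, -0.0, -1]
```

>>> {"fn": "jog_arm", "kwargs": {
  "commands": [
    [-4, 6, 5, -0.1, 0, 0, -1],
    [-8, 12, 10, -0.1, 0, 0, -1],
    [-10, 15, 13, -0.1, 0, 0, -1],
    [-10, 15, 13, -0.1, 0, 0, -1],
    [-10, 15, 13, 0, 0, 0, -1],
    [-7, 11, 9, 0, 0, 0, -1],
    [-3.5, 5, 4, 0, 0, 0, -1],
    [0, 0, 0, 0, 0, 0, -1]
  ]
}}

```text
time: 28.52
eef_pos: [0.3762, -0.3113, 0.1234]
tool_rot: [0.999, -0.01, 0.045, 0.0]
contact_force: [-0.2, -0.1, -0.9]
finger_gap: 0.0265
grip_force: 59.9
```

>>> {"fn": "jog_arm", "kwargs": {
  "commands": [
    [0, 0, 0, 0, 0, 0, -1],
    [0, 0, 0, 0, 0, 0, -1],
    [0, 0, 0, 0, 0, 0, -1],
    [0, 0, 0, 0, 0, 0, -1],
    [0, 0, 0, 0, 0, 0, -1],
    [0, 0, 0, 0, 0, 0, -1],
    [0, 0, 0, 0, 0, 0, -1],
    [0, 0, 0, 0, 0, 0, -1]
  ]
}}

```text
time: 29.18
eef_pos: [0.3783, -0.3101, 0.1246]
tool_rot: [0.999, -0.009, 0.047, 0.0]
contact_force: [-0.3, -0.1, -1.0]
finger_gap: 0.0262
grip_force: 59.9
```

```bash
python3 - <<'E'
from rs import *
from tilt import tilt
im,d,c=snap('w18'); spin2(im,d,c); level(im,d,c)
s=ctrl.get_state(); x0=R.from_quat(s['tool_rot']).as_matrix()[:,0]; yaw=np.degrees(np.arctan2(x0[1],x0[0])); print(yaw,np.degrees(np.arcsin(x0[2])),s['eef_pos'],s['contact_force'])
p=s['eef_pos']; uu=np.array([np.cos(np.radians(yaw)),np.sin(np.radians(yaw))])
for n in("top","side"): ringpts(n,"5",p[:2]+.1376*uu,yaw,p[2]+.022); tilt(n,"5",p,yaw,p[2]+.022)
plan((.3787,-.3098,.075),-1,6,-1,5.33)
E
```

```text
29.1833 [ 0.3783 -0.3101  0.1246] [ 0.22  0.27  0.53  2.11 -0.29  0.75 -0.66] [ 0.3783 -0.3102  0.1245]
flat z 0.0852 1419 px [324.  11.] [289   0] [358  29]
0.083 1543 mean [ 0.5256 -0.3125] bbox mid [ 0.5244 -0.3124] ext [0.016  0.0395] circ [ 0.5297 -0.3125] 0.0111
   mec 0.5308 -0.3124 0.0199
0.0805 265 mean [ 0.5212 -0.3143] bbox mid [ 0.5242 -0.3138] ext [0.0173 0.0406] circ [ 0.5375 -0.3127] 0.0211
   mec 0.531 -0.3137 0.0205
0.062 538 mean [ 0.5188 -0.3136] bbox mid [ 0.5225 -0.3139] ext [0.0142 0.0386] circ [ 0.5379 -0.3126] 0.0222
   mec 0.5273 -0.3139 0.0196
jawL 1811 fwd slope deg 6.22 left slope -0.06 z 0.186 tool [ 0.1   -0.01  -0.052]
jawR 2442 fwd slope deg 4.84 left slope 0.35 z 0.1906 tool [ 0.099  0.011 -0.057]
hL 1230 fwd slope deg 4.75 left slope 7.21 z 0.184 tool [ 0.004 -0.009 -0.059]
hR 1227 fwd slope deg 5.03 left slope -11.42 z 0.184 tool [ 0.004  0.01  -0.059]
H 2824 fwd slope deg 4.89 left slope -0.11 z 0.1838 tool [ 0.001  0.003 -0.059]
bolt 969 fwd slope deg 5.16 left slope 0.37 z 0.1889 tool [ 0.06   0.001 -0.059]
-1.0140909459498355 5.342552234559769 [
[... 884 characters left out ...]
,75 [0.1425 0.1444] |b| -0.03 0.026
side 0.015 11 z med 0.1438 q25,75 [0.1425 0.145 ] |b| -0.033 0.027
side 0.025 7 z med 0.1462 q25,75 [0.1449 0.1462] |b| -0.034 -0.023
side 0.035 31 z med 0.1443 q25,75 [0.1432 0.146 ] |b| -0.028 0.022
side 0.045 9 z med 0.1444 q25,75 [0.1437 0.1463] |b| -0.015 0.013
  slope deg 0.03 -2.65 0.1438 54
  bench [-0.   -0.03] -0.0023 5025
  jaw [ 1.96 -0.89] 0.1871 305
now [ 0.3782 -0.3102  0.1245] yaw -1.02 turn [-0. -0. -0.]
[-0.7, -0.1, 8.2, -0.0, -0.0, -0.0, -1]
[-0.7, -0.1, 8.2, -0.0, -0.0, -0.0, -1]
[-0.7, -0.1, 8.2, -0.0, -0.0, -0.0, -1]
[-0.7, -0.1, 8.2, -0.0, -0.0, -0.0, -1]
[-0.7, -0.1, 8.2, -0.0, -0.0, -0.0, -1]
[-0.7, -0.1, 8.2, -0.0, -0.0, -0.0, -1]
```

>>> {"fn": "jog_arm", "kwargs": {
  "commands": [
    [-0.4, -0.1, 5, 0, 0, 0, -1],
    [-0.7, -0.1, 9, 0, 0, 0, -1],
    [-0.8, -0.1, 10, 0, 0, 0, -1],
    [-0.8, -0.1, 10, 0, 0, 0, -1],
    [-0.7, 0, 8, 0, 0, 0, -1],
    [-0.5, 0, 5, 0, 0, 0, -1],
    [-0.3, 0, 3, 0, 0, 0, -1],
    [0, 0, 0, 0, 0, 0, -1]
  ]
}}

```text
time: 30.0
eef_pos: [0.3781, -0.3096, 0.0734]
tool_rot: [0.999, -0.009, 0.046, 0.0]
contact_force: [-0.4, 0.2, -1.8]
finger_gap: 0.0267
grip_force: 59.9
```

>>> {"fn": "jog_arm", "kwargs": {
  "commands": [
    [0, 0, 0, 0, 0, 0, -1],
    [0, 0, 0, 0, 0, 0, -1],
    [0, 0, 0, 0, 0, 0, -1],
    [0, 0, 0, 0, 0, 0, -1],
    [0, 0, 0, 0, 0, 0, -1],
    [0, 0, 0, 0, 0, 0, -1],
    [0, 0, 0, 0, 0, 0, -1],
    [0, 0, 0, 0, 0, 0, -1]
  ]
}}

```text
time: 30.67
eef_pos: [0.3787, -0.3098, 0.0744]
tool_rot: [0.999, -0.009, 0.047, 0.0]
contact_force: [-0.1, 0.9, -1.9]
finger_gap: 0.0264
grip_force: 59.9
```

```bash
python3 - <<'E'
from meas import *
plan((.3787,-.3098,.0745),-1,4,-1,5.33); plan((.3787,-.3098,.052),-1,6,-1,5.33)
for i in range(4):
    s=ctrl.get_state(); print(s['time'],s['contact_force'].round(2),s['torque'].round(3)); ctrl.capture("wrist")
E
```

```text
now [ 0.3787 -0.3098  0.0744] yaw -1.02 turn [ 0. -0. -0.]
[-0.0, -0.0, -0.0, 0.0, -0.0, -0.0, -1]
[-0.0, -0.0, -0.0, 0.0, -0.0, -0.0, -1]
[-0.0, -0.0, -0.0, 0.0, -0.0, -0.0, -1]
[-0.0, -0.0, -0.0, 0.0, -0.0, -0.0, -1]
now [ 0.3787 -0.3098  0.0744] yaw -1.02 turn [ 0. -0. -0.]
[-0.4, -0.0, 3.7, 0.0, -0.0, -0.0, -1]
[-0.3, -0.0, 3.7, 0.0, -0.0, -0.0, -1]
[-0.3, -0.0, 3.7, 0.0, -0.0, -0.0, -1]
[-0.3, -0.0, 3.7, 0.0, -0.0, -0.0, -1]
[-0.3, -0.0, 3.7, 0.0, -0.0, -0.0, -1]
[-0.3, -0.0, 3.7, 0.0, -0.0, -0.0, -1]
30.6667 [-0.14  0.89 -1.93] [ 0.035  0.294 -0.054]
30.7167 [ 0.35 -0.35 -1.78] [-0.003  0.177 -0.026]
30.7667 [-1.02  0.78 -1.03] [-0.038  0.235  0.   ]
30.8167 [ 0.11  0.03 -1.49] [-0.035  0.259  0.014]
```

>>> {"fn": "jog_arm", "kwargs": {
  "commands": [
    [-0.1, 0, 1.5, 0, 0, 0, -1],
    [-0.1, 0, 1.5, 0, 0, 0, -1],
    [-0.2, 0, 1.5, 0, 0, 0, -1],
    [-0.1, 0, 1.5, 0, 0, 0, -1],
    [-0.2, 0, 1.5, 0, 0, 0, -1],
    [-0.1, 0, 1.5, 0, 0, 0, -1],
    [-0.1, 0, 1.5, 0, 0, 0, -1],
    [-0.2, 0, 1.5, 0, 0, 0, -1]
  ]
}}

```text
time: 31.53
eef_pos: [0.3787, -0.3099, 0.0621]
tool_rot: [0.999, -0.009, 0.047, 0.0]
contact_force: [0.2, 0.4, -1.2]
finger_gap: 0.0268
grip_force: 59.9
```

```bash
python3 - <<'E'
from rs import *
from tilt import tilt
im,d,c=snap('w19'); level(im,d,c)
for i in range(3):
    s=ctrl.get_state(); print(s['time'],s['contact_force'].round(2),s['torque'].round(3)); ctrl.capture("wrist")
p=s['eef_pos']
for n in("top","side"): ringpts(n,"6",p[:2]+.1376*np.array([1,-.0175]),-1,p[2]+.022); tilt(n,"6",p,-1,p[2]+.022)
E
```

```text
31.5333 [ 0.3787 -0.3099  0.0621] [ 0.28  0.38  0.46  2.15 -0.4   0.62 -0.55] [ 0.3785 -0.3097  0.0619]
jawL 1758 fwd slope deg 5.97 left slope 0.23 z 0.1235 tool [ 0.1   -0.01  -0.052]
jawR 2460 fwd slope deg 5.03 left slope 0.69 z 0.1281 tool [ 0.099  0.011 -0.057]
hL 1199 fwd slope deg 4.71 left slope 3.3 z 0.1214 tool [ 0.004 -0.009 -0.059]
hR 1252 fwd slope deg 4.87 left slope -11.32 z 0.1214 tool [ 0.004  0.01  -0.059]
H 2859 fwd slope deg 4.83 left slope -0.38 z 0.1212 tool [ 0.001  0.006 -0.059]
bolt 1008 fwd slope deg 5.1 left slope 0.19 z 0.1264 tool [ 0.06   0.001 -0.059]
31.5833 [-1.09  1.03 -1.78] [-0.035  0.227  0.001]
31.6333 [-0.71 -0.72 -2.11] [ 0.039  0.278 -0.048]
31.6833 [ 0.31  0.28 -2.59] [ 0.044  0.211 -0.023]
top 111 plane (a,b,0) [-0.0246  0.0155  0.0834] a max 0.0513 b -0.0328 0.0307
top -0.005 9 z med 0.0833 q25,75 [0.0802 0.0874] |b| -0.025 0.028
top 0.005 11 z med 0.0821 q25,75 [0.0801 0.084 ] |b| -0.028 0.028
top 0.015 15 z med 0.0833 q25,75 [0.082 0.085] |b| -0.03 0.031
top 0.025 12 z med 0.0821 q25,75 [0.0798 0.0833] |b| -0.031 0.03
top 0.035 22 z med 
[... 156 characters left out ...]
0.05 -0.03] -0.0014 5305
  jaw [ 5.   -3.24] 0.1281 241
side 105 plane (a,b,0) [ 0.0254 -0.0387  0.0805] a max 0.0479 b -0.0339 0.0247
side -0.015 10 z med 0.0829 q25,75 [0.0813 0.0838] |b| -0.034 0.023
side -0.005 18 z med 0.0813 q25,75 [0.0728 0.0838] |b| -0.031 0.025
side 0.005 6 z med 0.0812 q25,75 [0.0805 0.083 ] |b| -0.032 -0.028
side 0.015 14 z med 0.0821 q25,75 [0.0811 0.0836] |b| -0.034 -0.002
side 0.025 7 z med 0.081 q25,75 [0.0808 0.0827] |b| -0.03 -0.026
side 0.035 27 z med 0.082 q25,75 [0.0811 0.083 ] |b| -0.029 0.022
side 0.045 10 z med 0.0823 q25,75 [0.081 0.083] |b| -0.012 0.015
  slope deg 0.55 -1.33 0.0812 50
  bench [-0.   -0.01] -0.0023 4432
  jaw [ 1.61 -0.91] 0.1248 296
```

>>> {"fn": "jog_arm", "kwargs": {
  "commands": [
    [-0.1, 0, 1.5, 0, 0, 0, -1],
    [-0.1, 0, 1.5, 0, 0, 0, -1],
    [-0.2, 0, 1.5, 0, 0, 0, -1],
    [-0.1, 0, 1.5, 0, 0, 0, -1],
    [-0.2, 0, 1.5, 0, 0, 0, -1],
    [-0.1, 0, 1.5, 0, 0, 0, -1],
    [-0.1, 0, 1.5, 0, 0, 0, -1],
    [-0.2, 0, 1.5, 0, 0, 0, -1]
  ]
}}

```text
time: 32.5
eef_pos: [0.3787, -0.3099, 0.0501]
tool_rot: [0.999, -0.009, 0.047, 0.0]
contact_force: [-0.4, 0.4, -2.2]
finger_gap: 0.0263
grip_force: 59.9
```

```bash
python3 - <<'E'
from h import *
for i in range(4):
    s=ctrl.get_state(); print(s['time'],s['eef_pos'].round(4),s['contact_force'].round(2),s['torque'].round(3)); ctrl.capture("wrist")
E
```

```text
32.5 [ 0.3787 -0.3099  0.0501] [-0.36  0.41 -2.23] [0.009 0.26  0.027]
32.55 [ 0.3786 -0.3097  0.0498] [-0.6  -0.07 -1.71] [-0.014  0.24  -0.005]
32.6 [ 0.3785 -0.3097  0.0499] [ 0.56  0.57 -2.38] [-0.008  0.228 -0.02 ]
32.65 [ 0.3786 -0.3098  0.0501] [ 1.13 -0.24 -1.36] [-0.015  0.21  -0.025]
```

>>> {"fn": "jog_arm", "kwargs": {
  "commands": [
    [-0.2, 0, 2, 0, 0, 0, -1],
    [-0.2, 0, 2.5, 0, 0, 0, -1],
    [-0.2, 0, 2.5, 0, 0, 0, -1],
    [-0.3, 0, 2.5, 0, 0, 0, -1],
    [-0.2, 0, 2.5, 0, 0, 0, -1],
    [-0.2, 0, 2, 0, 0, 0, -1],
    [-0.2, 0, 1.5, 0, 0, 0, -1],
    [0, 0, 0.5, 0, 0, 0, -1]
  ]
}}

```text
time: 33.37
eef_pos: [0.3785, -0.3097, 0.0338]
tool_rot: [0.999, -0.009, 0.046, 0.0]
contact_force: [-0.2, 0.0, -2.0]
finger_gap: 0.0267
grip_force: 59.9
```

>>> {"fn": "jog_arm", "kwargs": {
  "commands": [
    [0, 0, 0, 0, 0, 0, -1],
    [0, 0, 0, 0, 0, 0, -1],
    [0, 0, 0, 0, 0, 0, -1],
    [0, 0, 0, 0, 0, 0, -1],
    [0, 0, 0, 0, 0, 0, -1],
    [0, 0, 0, 0, 0, 0, -1],
    [0, 0, 0, 0, 0, 0, -1],
    [0, 0, 0, 0, 0, 0, -1]
  ]
}}

```text
time: 34.03
eef_pos: [0.3787, -0.3098, 0.0342]
tool_rot: [0.999, -0.009, 0.047, 0.0]
contact_force: [0.7, 0.7, -2.7]
finger_gap: 0.0264
grip_force: 59.9
```

```bash
python3 - <<'E'
from rs import *
from tilt import tilt
im,d,c=snap('w20'); level(im,d,c)
for i in range(3):
    s=ctrl.get_state(); print(s['time'],s['eef_pos'].round(4),s['contact_force'].round(2),s['torque'].round(3)); ctrl.capture("wrist")
p=s['eef_pos']
for n in("top","side"): ringpts(n,"7",p[:2]+.1376*np.array([1,-.0175]),-1,p[2]+.022); tilt(n,"7",p,-1,p[2]+.022)
E
```

```text
34.0333 [ 0.3787 -0.3098  0.0342] [ 0.32  0.43  0.42  2.16 -0.45  0.56 -0.51] [ 0.3787 -0.3098  0.0342]
jawL 1763 fwd slope deg 6.25 left slope 0.04 z 0.0956 tool [ 0.1   -0.01  -0.052]
jawR 2475 fwd slope deg 4.82 left slope -0.03 z 0.1002 tool [ 0.099  0.011 -0.057]
hL 1287 fwd slope deg 5.05 left slope 5.56 z 0.0936 tool [ 0.003 -0.009 -0.059]
hR 1358 fwd slope deg 5.02 left slope -9.32 z 0.0935 tool [ 0.003  0.01  -0.059]
H 2743 fwd slope deg 5.1 left slope -0.03 z 0.0933 tool [ 0.001  0.006 -0.059]
bolt 983 fwd slope deg 5.86 left slope -0.61 z 0.0985 tool [ 0.06   0.001 -0.059]
34.0833 [ 0.3787 -0.3098  0.0342] [ 0.86 -0.17 -1.2 ] [0.023 0.233 0.055]
34.1333 [ 0.3787 -0.3099  0.0342] [-0.12 -0.4  -2.41] [-0.037  0.254 -0.03 ]
34.1833 [ 0.3787 -0.3099  0.0342] [-0.31 -0.6  -1.74] [ 0.006  0.26  -0.012]
top 131 plane (a,b,0) [-0.0184 -0.0063  0.0508] a max 0.0554 b -0.044 0.0415
top -0.015 11 z med 0.0432 q25,75 [0.0396 0.0461] |b| -0.016 0.035
top -0.005 8 z med 0.0544 q25,75 [0.0491 0.0578] |b| -0.02 0.029
top 0.005 18 z med 0.0521 q25,75 [0.042  0.0565] |b| -0.045 0.032
top 0.
[... 373 characters left out ...]
0.02] -0.0014 5327
  jaw [ 4.28 -2.54] 0.0992 238
side 160 plane (a,b,0) [-0.0025 -0.0207  0.0501] a max 0.0529 b -0.0437 0.031
side -0.015 27 z med 0.0455 q25,75 [0.0443 0.0505] |b| -0.031 0.027
side -0.005 37 z med 0.0537 q25,75 [0.0452 0.0582] |b| -0.033 0.031
side 0.005 10 z med 0.0508 q25,75 [0.0444 0.0539] |b| -0.033 0.029
side 0.015 14 z med 0.0518 q25,75 [0.0462 0.0536] |b| -0.034 -0.025
side 0.025 15 z med 0.0499 q25,75 [0.0464 0.0543] |b| -0.035 -0.027
side 0.035 23 z med 0.0538 q25,75 [0.0463 0.0546] |b| -0.029 -0.01
side 0.045 3 z med 0.0442 q25,75 [0.0441 0.0448] |b| -0.021 -0.019
  slope deg 1.55 -5.14 0.0473 118
  bench [-0.02  0.02] -0.0022 4290
  jaw [ 1.85 -1.14] 0.0968 288
```

>>> {"fn": "jog_arm", "kwargs": {
  "commands": [
    [0, 0, 0.5, 0, 0, 0, -1],
    [-0.1, 0, 0.6, 0, 0, 0, -1],
    [0, 0, 0.6, 0, 0, 0, -1],
    [-0.1, 0, 0.5, 0, 0, 0, -1],
    [0, 0, 0.4, 0, 0, 0, -1],
    [0, 0, 0, 0, 0, 0, -1],
    [0, 0, 0, 0, 0, 0, -1],
    [0, 0, 0, 0, 0, 0, -1]
  ]
}}

```text
time: 35.0
eef_pos: [0.3787, -0.3099, 0.0315]
tool_rot: [0.999, -0.009, 0.047, 0.0]
contact_force: [-0.2, 0.1, -1.9]
finger_gap: 0.0269
grip_force: 59.9
```

>>> {"fn": "jog_arm", "kwargs": {
  "commands": [
    [0, 0, 0, 0, 0, 0, -1],
    [0, 0, 0, 0, 0, 0, -1],
    [0, 0, 0, 0, 0, 0, -1],
    [0, 0, 0, 0, 0, 0, -1],
    [0, 0, 0, 0, 0, 0, -1],
    [0, 0, 0, 0, 0, 0, -1],
    [0, 0, 0, 0, 0, 0, -1],
    [0, 0, 0, 0, 0, 0, -1]
  ]
}}

```text
time: 35.67
eef_pos: [0.3787, -0.3098, 0.0315]
tool_rot: [0.999, -0.009, 0.047, 0.0]
contact_force: [-0.6, 0.5, -2.3]
finger_gap: 0.0269
grip_force: 59.9
```

```bash
python3 - <<'E'
from rs import *
im,d,c=snap('w21'); level(im,d,c)
F=[]
for i in range(6):
    s=ctrl.get_state(); F.append(np.r_[s['contact_force'],s['torque']]); ctrl.capture("wrist")
p=s['eef_pos']; print(s['time'],p.round(4),np.mean(F,0).round(3),s['grip_force'])
# ring height: dark points clearly above the bearing, in both views
for n in("top","side"):
    c=cam(n); im,d=ctrl.capture(n); g=cv2.cvtColor(im,cv2.COLOR_BGR2GRAY); ys,xs=np.mgrid[0:480,0:640]; uv=np.c_[xs.ravel(),ys.ravel()]; P=pts(c,uv,d); P[:,2]+=.0014 if n=="top" else .0022
    e=P[:,:2]-np.array([.5382,-.3126]); r=np.hypot(*e.T); w=(r>.023)&(r<.031)&(g[uv[:,1],uv[:,0]]<70)
    for lo,hi,nm in((-.04,-.01,"front"),(-.01,.012,"mid"),(.012,.04,"back")):
        k=w&(e[:,0]>lo)&(e[:,0]<hi)&(P[:,2]<.065); print(n,nm,k.sum(),np.percentile(P[k,2],[25,50,75,90]).round(4))
E
```

```text
35.6667 [ 0.3787 -0.3098  0.0315] [ 0.32  0.44  0.42  2.16 -0.46  0.55 -0.5 ] [ 0.3787 -0.3099  0.0316]
jawL 1795 fwd slope deg 5.98 left slope -0.31 z 0.0929 tool [ 0.1   -0.01  -0.052]
jawR 2430 fwd slope deg 4.83 left slope -0.9 z 0.0976 tool [ 0.099  0.011 -0.057]
hL 1239 fwd slope deg 4.81 left slope 5.7 z 0.0909 tool [ 0.003 -0.009 -0.059]
hR 1368 fwd slope deg 5.09 left slope -11.09 z 0.0909 tool [ 0.003  0.01  -0.059]
H 2746 fwd slope deg 5.02 left slope 0.05 z 0.0907 tool [ 0.001  0.006 -0.059]
bolt 991 fwd slope deg 5.68 left slope 0.07 z 0.0958 tool [ 0.06   0.001 -0.059]
35.9667 [ 0.3788 -0.3098  0.0316] [-0.044  0.128 -1.686  0.004  0.239 -0.008] 59.921085834503174
top front 7 [0.0488 0.0527 0.0534 0.056 ]
top mid 15 [0.0464 0.0542 0.0558 0.0564]
top back 18 [0.0524 0.0538 0.0554 0.0568]
side front 7 [0.0456 0.0518 0.0535 0.0581]
side mid 23 [0.0489 0.0513 0.0542 0.055 ]
side back 14 [0.0531 0.0538 0.0545 0.0548]
```

>>> {"fn": "jog_arm", "kwargs": {
  "commands": [
    [0, 0, 0.3, 0, 0, 0, -1],
    [-0.1, 0, 0.4, 0, 0, 0, -1],
    [0, 0, 0, 0, 0, 0, -1],
    [0, 0, 0, 0, 0, 0, -1],
    [0, 0, 0, 0, 0, 0, -1],
    [0, 0, 0, 0, 0, 0, -1],
    [0, 0, 0, 0, 0, 0, -1],
    [0, 0, 0, 0, 0, 0, -1]
  ]
}}

```text
time: 36.78
eef_pos: [0.3787, -0.3099, 0.0309]
tool_rot: [0.999, -0.009, 0.047, 0.0]
contact_force: [0.6, -0.1, -2.3]
finger_gap: 0.0266
grip_force: 59.9
```

```bash
python3 - <<'E'
from h import *
F=[]
for i in range(8):
    s=ctrl.get_state(); F.append(np.r_[s['contact_force'],s['torque']]); ctrl.capture("wrist")
m=np.mean(F,0); print(s['time'],s['eef_pos'].round(4),m.round(3),s['grip_force'])
if abs(m[2]+1.7)<1.2: print(ctrl.close_job())
E
```

```text
37.1333 [ 0.3787 -0.3099  0.0309] [-0.113 -0.158 -1.902 -0.02   0.242  0.006] 59.89926338195801
the job is handed in; nothing more can be done
None
```

The job is handed in at 37.1 s: the ring is spread on the squeezed pliers (60 N grip), round the spindle and near level, with its underside measured at about 48 mm, 1 mm above the bearing; no contact with the spindle showed in the wrist force, and the verdict was not reported back.

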